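# Clear the soap-finishing station

### The job

Open the station's two-leaf gate by folding the light blue outer leaf flat onto the dark blue inner leaf first and then swinging the folded pair fully aside; then, with the red-handled scraper block, wipe all the soap chips off the dark plate into the catch trough, never touching the chips on the plate with the fingers (one that has fallen onto the table may be picked up and dropped in the trough). Once every chip is in the trough, shut the gate in the reverse order (swing the folded pair back across the edge, then unfold the outer leaf straight), and leave the scraper standing upright in the middle of its green mat, lengthwise along it. Leave the two jars, the small bottle and the pink soap bar where they stand.

Things in the scene. Friction and masses are not known exactly. Their poses are not given: they have to be found in the camera images.
- station: fixed soap-finishing station. Origin at table level under the middle of the discharge edge, where the plate (to +y) stops and the trough (to -y) begins.
- plate (a point): middle of the dark work plate's surface, 55 mm above the table. Plate: station x -82 to 82, y 0 to 220 mm; white lips 12 mm high, 6 mm thick along both sides and the rear end (y = 220), none at the discharge edge.
- trough (a point): middle of the floor of the open white catch trough. Inside: station x -82 to 82, y -114 to 0 mm; floor 6 mm, rim 50 mm above the table.
- gate_inner (a joint): angle of the dark blue inner leaf about its vertical hinge at station x 94, y -6 mm. 0 = shut, along the edge, pointing to station -x; grows anticlockwise seen from above, over the trough, to 1.6 = fully aside, pointing to station -y. Stiff (0.25 N m), stays put; carries the outer leaf along. Leaf 86 mm long, 10 mm thick, from 58 to 93 mm above the table.
- gate_outer (a joint): angle of the light blue outer leaf relative to the inner leaf, about the vertical hinge joining them, 90 mm from the inner hinge. 0 = straight on; grows anticlockwise seen from above, over the trough, to 3.1 = folded flat onto the trough-side face of the inner leaf. Fairly stiff (0.08 N m), stays put. Leaf 84 mm long, 10 mm thick, 35 mm high.
- inner_knob (a point): centre of the top of the black round upright knob on the inner leaf, 72 mm from the inner hinge axis. Knob 16 mm in diameter, 36 mm tall above the leaf's top edge; it turns freely on its own axis.
- outer_knob (a point): centre of the top of the orange round upright knob on the outer leaf, 78 mm along the leaf from the outer hinge axis. Knob 16 mm in diameter, 36 mm tall above the leaf's top edge; it turns freely on its own axis. With the outer leaf folded the two knobs stand about 61 mm apart along the leaves.
- inner_hinge (a point): on the axis of the inner hinge, level with the leaves' top edge.
- outer_hinge (a point): on the axis of the outer hinge, level with the leaves' top edge; moves with the inner leaf.
- scraper: loose scraper block, about 220 g, weighted in the foot, stands upright. Origin: centre of its underside; x along its length, z up. White block with black rubber foot 90 (x) x 42 (y) x 24 mm high, on it a red grip 60 (x) x 26 (y) mm that reaches from 24 to 78 mm above the underside.
- mat: fixed green parking mat for the scraper, 150 (x) x 110 (y) mm, 3 mm thick. Origin: centre of its underside.
- chip1: loose hard soap chip, light green bar 34 (x) x 22 (y) x 14 (z) mm, 11 g, origin at its centre; starts on the work plate, or is absent.
- chip2: loose hard soap chip, pale yellow bar 34 (x) x 22 (y) x 14 (z) mm, 11 g, origin at its centre; starts on the work plate, or is absent.
- chip3: loose hard soap chip, light green bar 34 (x) x 22 (y) x 14 (z) mm, 11 g, origin at its centre; starts on the work plate, or is absent.
- chip4: loose hard soap chip, pale yellow bar 34 (x) x 22 (y) x 14 (z) mm, 11 g, origin at its centre; starts on the work plate, or is absent.
- chip5: loose hard soap chip, light green bar 34 (x) x 22 (y) x 14 (z) mm, 11 g, origin at its centre; starts on the work plate, or is absent.
- chip6: loose hard soap chip, pale yellow bar 34 (x) x 22 (y) x 14 (z) mm, 11 g, origin at its centre; starts on the work plate, or is absent.
- jar_amber: bystander, loose, not to be disturbed: amber glass jar, 54 mm wide, 60 mm tall; origin at the centre of its underside.
- soap_pink: bystander, loose, not to be disturbed: pink soap bar 75 x 52 x 26 mm; origin at the centre of its underside.
- jar_white: bystander, loose, not to be disturbed: white jar with metal cap, 60 mm wide, 45 mm tall; origin at the centre of its underside.
- dropper: bystander, loose, not to be disturbed: small amber bottle with black cap, 36 mm wide, 60 mm tall; origin at the centre of its underside.
Things that resemble listed ones, but are neither listed nor needed, are in the scene too. Leave any grey look-alike of the chip5 alone.

How it is judged:
By the outcome, as a careful person would: the job done as asked, in the order asked, and still so for the second after the job is handed in, with the robot touching nothing.
Of chip1, chip2, chip3, chip4, chip5, chip6 only 3 to 6 are there at a start; the rules pass over those that are not, and their reading is None.
At some moment in a run one of scraper, chip1, chip2, chip3, chip4, chip5, chip6 may be knocked a few centimetres aside while the robot is not near it.
Once in a run the grip may slacken for a moment while it holds something.
It also fails if it takes over 192 s, if anything falls off the work surface, if the arm or the gripper's body presses on something with over 40 N, if the wrist force passes 120 N, or if a joint passes its speed limit or range.

### The arm

A 6-joint arm with a two-finger parallel gripper is mounted at the origin on the work surface. World frame = base frame: x ahead of the robot, y to its left, z up, the work surface at z = 0. Lengths are in m, angles in rad, forces in N, time in s.
With the tool pointing down it reaches from about 0.35 to 0.85 m from the base axis. Payload 8.1 kg.
Tool frame: the origin (TCP) lies at the very end of the fingers, on their centre line; the grasp point (between the pads) lies 19 mm behind it; z points along the fingers, y is the line along which they close (so a half turn about z gives the same grasp; the last joint's range is limited). The gripper opens to 93 mm and grips with 3 to 60 N. Pads are 15 mm wide; open, the fingers measure 128 mm over their backs; the gripper's body (75 mm by 188 mm) begins 65 mm behind the grasp point.
Start: joints at [1.141, 0.13, 1.488, -0, 1.523, -0.085], TCP at [0.203, 0.565, 0.219] pointing down, gripper open.
Joint ranges: [-2.96, 2.96], [-0.89, 2.26], [0.02, 2.5], [-1.34, 4.48], [0, 2.73], [-2.66, 2.66]. Speed limits (rad/s): [2.39, 2.39, 2.79, 3.14, 3.14, 3.14].

### API

Orientations are given as a 3x3 rotation matrix whose columns are the frame's x, y, z axes.
In Python, from cell import ctrl, imaging, ticket gives the robot as it stands. The module is installed in compiled form; this text tells all that it offers.
- The arm moves only by the shell command python3 -m jog 'ROWS' [FORCE]. ROWS is JSON, a list of rows, each a list of 7 numbers: the opening, from 0 (shut) to 1 (fully open), then the shift along the tool's x, y, z in cm, then the turn, a rotation vector about the tool's x, y, z in rad. In form: [[hand, tx, ty, tz, wx, wy, wz], ...]. A call has 1 to 10 rows; each row shifts and turns the commanded pose from where the row before left it, along the tool's axes as they then stand; what a row does not reach is not made up. A row lasts 1/8 s, in which the tool goes at most 62.5 mm and 10.7 degrees, less where a joint would pass 70% of its speed; a pose out of reach is approached as far as the arm can. A call with a gripper value outside its range is refused whole. The fingers move at their own pace and stop on an object; FORCE is the grip in N (left out, the last holds). Time passes only in rows, so rows that do not move let the fingers close. It gives the time, the measured TCP pose, the force, the opening and the grip force at its end, in the units of the state.
- ctrl.read_state(): the state, without advancing time (a new reading comes with each control period).
- imaging.read_camera(name): name is "side" or "top"; returns the picture (384x512x3 uint8, red, green, blue); there is no depth.
- imaging.calibration(name): a dict with "fx", "fy", "cx", "cy" (pixels), "rvec" (rotation vector, rad) and "tvec" (3), from world to camera coordinates, as OpenCV has them. Camera axes: x right, y down, z forward; pixel columns grow to the right and rows downward; lengths in m; the calibration is good to about 2 mm. A picture is of the moment at which its call begins. calibration takes no time and is no camera call.
- ticket.hand_in(): hands the job in; it is judged then, once.
The state is a dict: "t": time; "joint_positions": joint angles; "qd": joint speeds; "joint_torque": joint torques, N m; "ee_pos": TCP position; "tcp_rot": TCP orientation; "contact_force": force on the tool from outside, world axes, zero at the start; "moment": the same for the moment, N m; "opening": opening from 0.0 (shut) to 1.0 (fully open); "grasp_force": force on a finger pad.
Only numpy, scipy, OpenCV 4.12 (cv2) and the standard library are available. Lean on these libraries where they do the work, as an engineer would, in place of code of your own. Each camera call takes 0.05 s, during which the arm holds its last target. There are 200 camera calls.

## Working session

There is one attempt and no reset: what is moved stays moved. The work goes in short steps, Python scripts to look and compute and a shell command to move; the robot and the scene stay as the last step left them, time stands still between calls to the robot, and variables do not carry over. Pictures are saved under pics/ and viewed, at most 14 in all, crops included, and the job is handed in when it is done.

```bash
mkdir -p pics; python3 - <<'E'
from cell import ctrl, imaging
import cv2,numpy as np
for n in("top","side"):
    im=imaging.read_camera(n); cv2.imwrite(f"pics/{n}0.png",cv2.resize(im[:,:,::-1],(800,600),interpolation=cv2.INTER_CUBIC)); c=imaging.calibration(n); print(n,c)
    R=cv2.Rodrigues(np.array(c["rvec"]))[0]; print(-R.T@np.array(c["tvec"]))
s=ctrl.read_state(); print(s)
E
```

```text
top {'fx': 433.6338762036752, 'fy': 433.6338762036752, 'cx': 254.07579674498461, 'cy': 197.23123825054148, 'rvec': array([ 2.21494125, -2.2064551 ,  0.08895973]), 'tvec': array([-0.01425193,  0.54073409,  1.07147015])}
[0.4864109  0.02067299 1.097097  ]
side {'fx': 452.0205449587707, 'fy': 452.0205449587707, 'cx': 252.46330853397984, 'cy': 196.4479056714425, 'rvec': array([ 2.39890599, -0.3668606 ,  0.14431244]), 'tvec': array([-0.50070649,  0.20541252,  1.07454959])}
[ 0.30696497 -0.67762176  0.94560001]
{'t': 0.1, 'joint_positions': array([ 1.14060169e+00,  1.31111160e-01,  1.48915240e+00, -2.49248861e-05,
        1.52299936e+00, -8.54039478e-02]), 'qd': array([-0.00057517, -0.00013843, -0.00315401, -0.0003732 , -0.00023534,
       -0.00107268]), 'joint_torque': array([ 5.06794258e-04, -5.61346972e+01, -4.93093872e+01,  7.70908361e-02,
        2.91977380e-02, -9.21801438e-05]), 'ee_pos': array([0.20257677, 0.56422684, 0.21768698]), 'tcp_rot': array([[-9.41146591e-01,  3.37997987e-01, -6.73953000e-04],
       [ 3.37998639e-01,  9.41145358e-01, -1.52846283e-03],
       [ 1.17670379e-04, -1.66630277e-03, -9.99998605e-01]]), 'contact_force': array([-0.42899792, -0.13285216, -0.15671709]), 'moment': array([-0.04413076, -0.01110463,  0.02024124]), 'grasp_force': 0.0, 'opening': 1.0017549211316525}
```

View pics/top0.png

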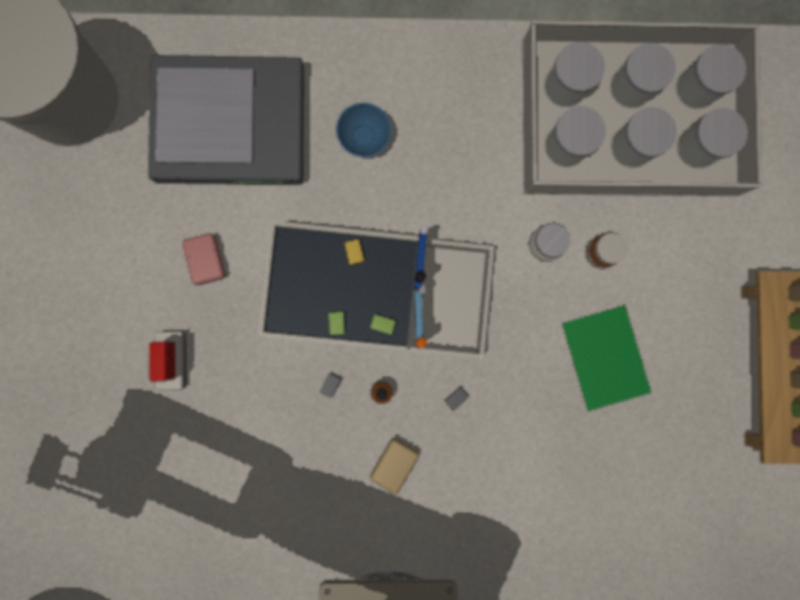

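View pics/side0.png

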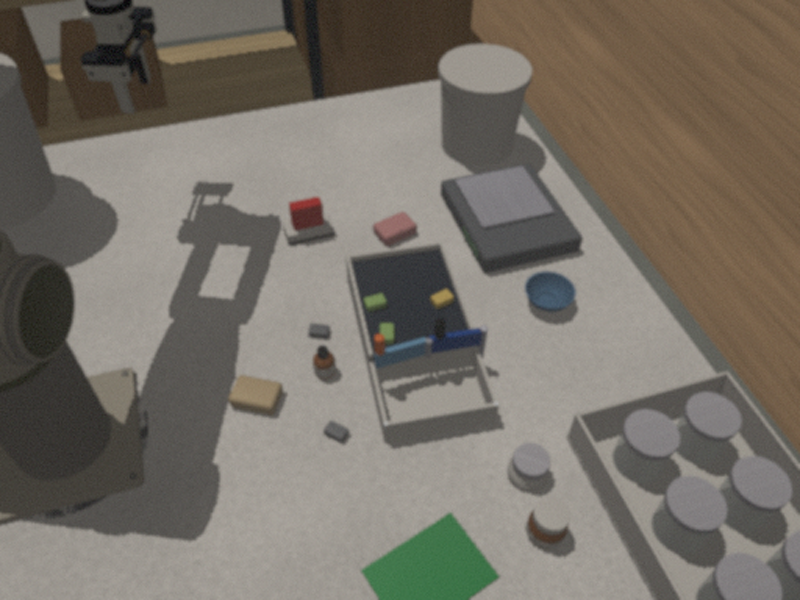

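Top view:
- Station centre is about (380,290), with the outer leaf and its orange knob at (421,343), and the inner black knob at (420,276).
- Scraper is at (165,362) and the mat at (607,358).
- Chips are yellow (354,251) and green (336,323) and (382,324).
- Possible mix-ups: grey chips at (331,384) and (457,398), and a tan bar at (395,465). None of them is on the plate, so I leave them alone.

The close crop checks these choices.

```bash
cat > h.py <<'E'
import numpy as np,cv2
from cell import ctrl,imaging
from scipy.optimize import least_squares
def cal(n):
    c=imaging.calibration(n); K=np.array([[c["fx"],0,c["cx"]],[0,c["fy"],c["cy"]],[0,0,1.]])
    return K,np.array(c["rvec"]),np.array(c["tvec"])
def proj(n,P):
    K,r,t=cal(n); return cv2.projectPoints(np.atleast_2d(np.array(P,float)),r,t,K,None)[0][:,0]
def ray(n,uv,z):
    K,r,t=cal(n);R=cv2.Rodrigues(r)[0];C=-R.T@t
    d=R.T@np.linalg.inv(K)@np.array([uv[0],uv[1],1.]);return C+d*(z-C[2])/d[2]
def tri(a,b):
    P=[]
    for n in("top","side"):
        K,r,t=cal(n);P.append(K@np.c_[cv2.Rodrigues(r)[0],t])
    X=cv2.triangulatePoints(P[0],P[1],np.array(a,float).reshape(2,1),np.array(b,float).reshape(2,1))[:,0];return X[:3]/X[3]
def blobs(im,lo,hi,minA=8):
    h=cv2.cvtColor(im,cv2.COLOR_RGB2HSV);m=cv2.inRange(h,lo,hi)
    n,l,s,c=cv2.connectedComponentsWithStats(m)
    return m,l,[(i,s[i,4],c[i].round(1),s[i,:4]) for i in range(1,n) if s[i,4]>=minA]
COL=dict(red=((0,190,90),(4,255,255)),orange=((5,190,150),(15,255,255)),green=((50,120,50),(75,255,255)),lgreen=((35,100,80),(48,255,255)),yellow=((18,130,120),(28,255,255)),dblue=((105,150,50),(125,255,255)),lblue=((95,80,90),(106,200,255)))
E
python3 - <<'E'
from h import *
for n in("top","side"):
    im=imaging.read_camera(n)
    for k,v in COL.items():
        for b in blobs(im,*v)[2]: print(n,k,b[1],b[2],b[3])
    x0,y0,w,h=((95,130,230,140) if n=="top" else (170,110,180,180))
    c=im[y0:y0+h,x0:x0+w]; cv2.imwrite(f"pics/{n}1.png",cv2.resize(c[:,:,::-1],None,fx=3.3,fy=3.3,interpolation=cv2.INTER_CUBIC))
E
```

```text
top red 205 [101.  230.9] [ 97 220   9  23]
top orange 19 [269.2 219.2] [267 217   5   5]
top green 2318 [387.7 228.8] [361 196  55  66]
top lgreen 119 [215.1 206.3] [211 200   9  14]
top lgreen 123 [245.  207.2] [238 202  15  12]
top yellow 124 [226.2 160.8] [221 154  11  15]
top dblue 79 [268.9 161.9] [267 151   5  23]
top dblue 10 [267.  181.5] [266 180   3   4]
top lblue 22 [246.6  75.9] [241  69   9  15]
top lblue 339 [235.5  83.5] [225  73  21  22]
top lblue 8 [245.4  93.2] [243  91   5   6]
top lblue 106 [267.4 201.4] [265 187   6  28]
side green 11 [298.5 348.1] [296 345   5   7]
side green 9 [276.7 355.4] [276 353   3   6]
side green 811 [286.1 371.1] [252 352  62  32]
side green 10 [269.  356.3] [266 355   7   3]
side green 9 [314.4 367.4] [313 365   4   5]
side green 9 [257.6 369.7] [255 368   6   5]
side green 13 [249.5 378.4] [246 375   6   8]
side lblue 261 [353.4 189. ] [341 181  26  16]
side lblue 78 [259.5 220.7] [248 217  24   9]
```

View pics/top1.png

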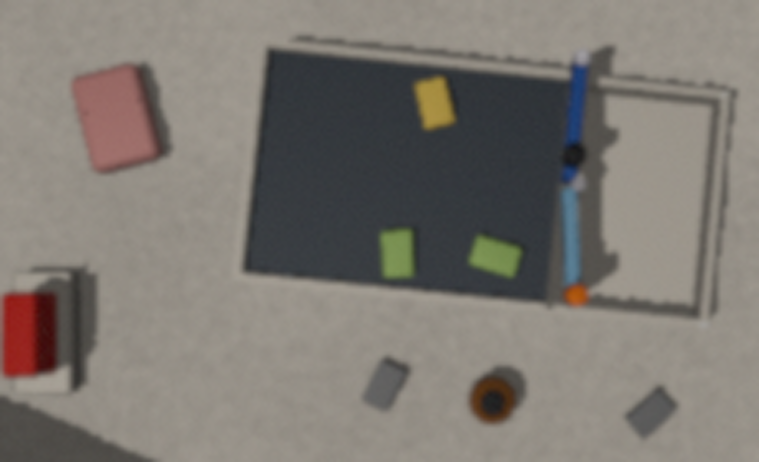

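View pics/side1.png

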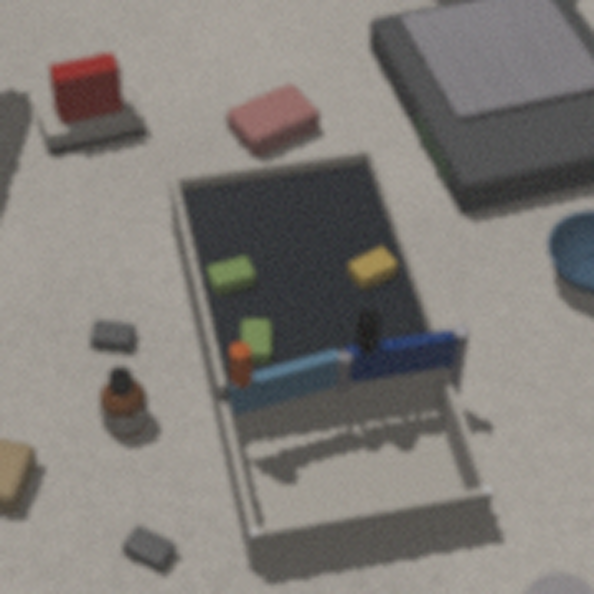

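Close crop:
- Three chips on the plate: yellow crop (434,102), green (397,254) and green (495,256).
- Knob tops: orange (576,294), black (574,153).
- Scraper grip top is at about (20,335).
- The grey chips are off the plate.

Now fitting poses.

```bash
cat > m.py <<'E'
from h import *
T=lambda p:(95+p[0]/3.3,130+p[1]/3.3)
S=lambda p:(170+p[0]/3.3,110+p[1]/3.3)
ok=tri(T((576,293)),S((240,346)));bk=tri(T((574,152)),S((368,313)))
print("knobs",ok,bk,np.linalg.norm(ok-bk))
print("scr top",tri(T((20,334)),S((85,62))))
obs=[("top",T((576,293)),(-74,-6,129)),("top",T((574,152)),(22,-6,129)),("side",S((240,346)),(-74,-6,129)),("side",S((368,313)),(22,-6,129)),
("top",T((268,50)),(82,220,57)),("top",T((246,270)),(-82,220,67)),
("top",T((735,90)),(86,-118,50)),("top",T((709,316)),(-86,-118,50))]
def st(p,q):
    c,s=np.cos(p[2]),np.sin(p[2]);q=np.array(q)/1000;return np.array([p[0]+c*q[0]-s*q[1],p[1]+s*q[0]+c*q[1],q[2]])
f=lambda p:np.concatenate([proj(n,st(p,q))[0]-uv for n,uv,q in obs])
r=least_squares(f,[.5,0,0],loss="soft_l1");print("station",r.x,f(r.x).round(1))
for nm,p in(("y",(434,100)),("g1",(397,252)),("g2",(495,255))):
    w=ray("top",T(p),.069);c,s=np.cos(r.x[2]),np.sin(r.x[2]);d=w[:2]-r.x[:2];print(nm,w.round(3),(np.array([[c,s],[-s,c]])@d*1000).round(0))
mc=[ray("top",(x/1.5625,y/1.5625),.003) for x,y in((564,324),(627,306),(650,391),(588,410))]
print("mat",np.mean(mc,0),[np.linalg.norm(mc[i]-mc[i-1]).round(3) for i in range(4)],"long dir",np.degrees(np.arctan2(*(mc[1]-mc[2])[:2][::-1])))
sc=[ray("top",T(p),.078) for p in((4,295),(35,294),(35,374),(4,375))];print("scr",np.mean(sc,0),np.array(sc)[:,:2].round(3).tolist())
E
python3 m.py
```

```text
knobs [ 0.48698879 -0.04338026  0.12931024] [ 0.58287772 -0.0419199   0.12985984] 0.09590162255159565
scr top [0.4580796  0.34298503 0.08274357]
station [ 0.56249253 -0.03720719 -0.08608852] [-2.9 -0.6  1.4 -0.5 -0.3 -2.1  0.7  1.1  0.8  0.  -0.   1.3 -1.7 -0.3
  0.4  1.6]
y [0.626 0.055 0.069] [55. 98.]
g1 [0.516 0.081 0.069] [-57. 114.]
g2 [0.514 0.011 0.069] [-52.  44.]
mat [ 0.46235329 -0.35505219  0.003     ] [np.float64(0.144), np.float64(0.108), np.float64(0.143), np.float64(0.107)] long dir 14.541261262109156
scr [0.45667597 0.34503683 0.078     ] [[0.484, 0.356], [0.485, 0.335], [0.429, 0.334], [0.428, 0.355]]
```

```bash
cat >> m.py <<'E'
print("----")
base=[("top",T((268,50)),(82,220,55)),("top",T((246,270)),(-82,220,55)),("side",S((490,492)),(88,-120,50)),("side",S((250,538)),(-88,-120,50)),("side",S((178,181)),(-88,226,67)),("side",S((368,155)),(88,226,67)),
("top",T((735,90)),(88,-120,50)),("top",T((709,316)),(-88,-120,50))]
def kn(p):
    a=p[3];b=a+p[4];h=np.array([94,-6]);d=lambda t:-np.array([np.cos(t),np.sin(t)])
    return np.r_[h+72*d(a),129],np.r_[h+90*d(a)+78*d(b),129]
def f(p):
    i,o=kn(p)
    return np.concatenate([proj(n,st(p,q))[0]-uv for n,uv,q in base+[("top",T((576,293)),o),("top",T((574,152)),i),("side",S((240,346)),o),("side",S((368,313)),i)]])
r=least_squares(f,[.5,0,0,0,0],loss="soft_l1");print("station",r.x.round(4),f(r.x).round(1))
for nm,p in(("y",(434,100)),("g1",(397,252)),("g2",(495,255))):
    w=ray("top",T(p),.069);c,s=np.cos(r.x[2]),np.sin(r.x[2]);d=w[:2]-r.x[:2];print(nm,(np.array([[c,s],[-s,c]])@d*1000).round(0))
E
python3 m.py | sed -n '/----/,$p'
```

```text
----
station [ 0.5615 -0.0363 -0.096  -0.0356  0.1805] [ 0.9 -0.3  0.2  0.8  0.8  0.4  0.1 -0.3 -3.  -1.3  1.2 -2.4 -0.8 -0.1
  0.4  3.3 -0.1 -0.2 -0.  -0.2  0.1  0.  -0.   0.2]
y [55. 97.]
g1 [-57. 113.]
g2 [-52.  42.]
```

```bash
cat > d.py <<'E'
# usage: d.py s|w x y z [yaw_of_tool_y_deg in that frame] -> needed shift (cm, tool axes now) and turn
import sys;from h import *
from scipy.spatial.transform import Rotation as Ro
ST=np.array([.5615,-.0363,-.096])
def w2s(p):
    c,s=np.cos(ST[2]),np.sin(ST[2]);d=np.array(p)[:2]-ST[:2];return np.r_[np.array([[c,s],[-s,c]])@d,p[2]]
def s2w(p):
    c,s=np.cos(ST[2]),np.sin(ST[2]);return np.r_[np.array([[c,-s],[s,c]])@np.array(p[:2])+ST[:2],p[2]]
if __name__=="__main__":
    q=ctrl.read_state();R=q["tcp_rot"];fr=sys.argv[1];a=[float(v) for v in sys.argv[2:]]
    p=s2w(np.array(a[:3])/1000) if fr=="s" else np.array(a[:3])/1000
    print("t",round(q["t"],1),"st mm",(w2s(q["ee_pos"])*1000).round(1),"w",(q["ee_pos"]*1000).round(1),"F",q["contact_force"].round(1),"open",round(q["opening"],3),"grip",round(q["grasp_force"],1))
    yaw=np.radians(a[3])+(ST[2] if fr=="s" else 0) if len(a)>3 else np.radians(90)+ST[2]
    y=np.array([np.cos(yaw),np.sin(yaw),0]);z=np.array([0,0,-1.]);G=np.c_[np.cross(y,z),y,z]
    print("shift cm",(R.T@(p-q["ee_pos"])*100).round(2),"turn",Ro.from_matrix(R.T@G).as_rotvec().round(3),"shift after turn",(G.T@(p-q["ee_pos"])*100).round(2))
E
python3 -m jog '[[0.5,0,0,0,0,0,-0.125],[0.5,0,0,0,0,0,-0.125],[0.5,-2,-3.4,0,0,0,0],[0.5,-2,-3.4,0,0,0,0],[0.5,-2,-3.4,0,0,0,0],[0.5,-2,-3.4,0,0,0,0],[0.5,-2,-3.4,0,0,0,0],[0.5,-2,-3.4,0,0,0,0],[0.5,-2,-3.4,0,0,0,0]]' 20
python3 -m jog '[[0.5,-2,-3.4,0,0,0,0],[0.5,-2,-3.4,0,0,0,0],[0.5,-2,-3.4,0,0,0,0],[0.5,-2,-3.4,0,0,0,0],[0.5,-2,-3.4,0,0,0,0],[0.5,-2,-3.4,0,0,0,0],[0.5,-2,-3.4,0,0,0,0],[0.5,-2,-3.4,0,0,0,0],[0.5,-2,-3.4,0,0,0,0],[0.5,0,0,0,0,0,0]]'
python3 d.py w 487 -43 100 84.5; python3 -c "
from d import *
for n,p in(('ok',(.487,-.0434,.129)),('bk',(.5829,-.042,.129))):print(n,w2s(p))"
```

```text
t: 1.32
ee_pos: [0.3199, 0.3133, 0.2186]
tcp_rot: [[-0.996, 0.094, 0.0], [0.094, 0.996, 0.0], [-0.0, 0.0, -1.0]]
contact_force: [0.7, -0.1, 0.6]
opening: 0.502
grasp_force: 0.0
t: 2.58
ee_pos: [0.4702, -0.0091, 0.2183]
tcp_rot: [[-0.995, 0.098, -0.001], [0.098, 0.995, -0.0], [0.001, -0.0, -1.0]]
contact_force: [-0.0, 0.4, -0.6]
opening: 0.498
grasp_force: 0.0
t 2.6 st mm [-93.5  18.3 218.3] w [470.2  -9.1 218.3] F [-0.   0.4 -0.6] open 0.498 grip 0.0
shift cm [-2.01 -3.2  11.83] turn [-0.    -0.001 -0.002] shift after turn [-1.99 -3.21 11.83]
ok [-0.07347641 -0.01420833  0.129     ]
bk [ 0.02184782 -0.00362251  0.129     ]
```

```bash
python3 -m jog '[[0.5,-1,-1.6,0,0,0,0],[0.5,-1,-1.6,0,0,0,0],[0.5,0,0,3,0,0,0],[0.5,0,0,3,0,0,0],[0.5,0,0,3,0,0,0],[0.5,0,0,2.8,0,0,0],[0.5,0,0,0,0,0,0]]'
python3 d.py w 487 -43 100 84.5; python3 - <<'E'
from h import *
im=imaging.read_camera("side");c=im[150:270,180:340];cv2.imwrite("pics/s2.png",cv2.resize(c[:,:,::-1],None,fx=4,fy=4,interpolation=cv2.INTER_CUBIC))
E
```

```text
t: 3.45
ee_pos: [0.4849, -0.0407, 0.0983]
tcp_rot: [[-0.996, 0.094, -0.005], [0.094, 0.996, 0.001], [0.005, 0.0, -1.0]]
contact_force: [0.0, -0.4, -0.1]
opening: 0.498
grasp_force: 0.0
t 3.5 st mm [-75.8 -11.7  98.3] w [484.9 -40.7  98.3] F [ 0.  -0.4 -0.1] open 0.498 grip 0.0
shift cm [-0.23 -0.21 -0.17] turn [ 0.    -0.005  0.002] shift after turn [-0.23 -0.21 -0.17]
```

View pics/s2.png

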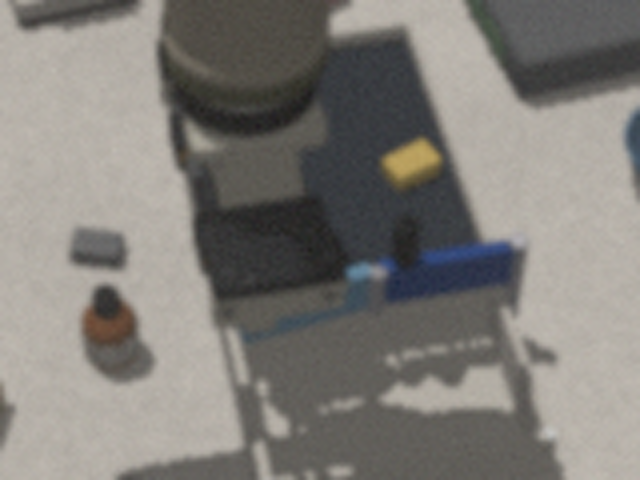

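The picture shows the gripper over the orange knob, crop (270,260), with nothing fouled. Closing.

```bash
python3 -m jog '[[0,-0.2,-0.2,0,0,0,0],[0,0,0,0,0,0,0],[0,0,0,0,0,0,0],[0,0,0,0,0,0,0],[0,0,0,0,0,0,0],[0,0,0,0,0,0,0]]' 20
python3 d.py w 487 -43 100 84.5
```

```text
t: 4.25
ee_pos: [0.4889, -0.0432, 0.1011]
tcp_rot: [[-0.996, 0.095, 0.001], [0.095, 0.996, -0.0], [-0.001, -0.0, -1.0]]
contact_force: [-0.3, -1.2, 3.0]
opening: 0.163
grasp_force: 20.0
t 4.2 st mm [-71.6 -13.8 101.1] w [488.9 -43.2 101.1] F [-0.3 -1.2  3. ] open 0.163 grip 20.0
shift cm [0.19 0.   0.11] turn [-0.     0.001  0.001] shift after turn [0.19 0.   0.11]
```

```bash
python3 -m jog '[[0,-0.15,-0.8,0,0,0,0],[0,-0.25,-0.86,0,0,0,0],[0,-0.4,-0.87,0,0,0,0],[0,-0.49,-0.86,0,0,0,0],[0,-0.6,-0.76,0,0,0,0],[0,-0.69,-0.7,0,0,0,0]]'
python3 d.py s 0 0 100
python3 -m jog '[[0,-0.78,-0.6,0,0,0,0],[0,-0.83,-0.49,0,0,0,0],[0,-0.9,-0.39,0,0,0,0],[0,-0.93,-0.27,0,0,0,0],[0,-0.97,-0.15,0,0,0,0],[0,-0.97,-0.04,0,0,0,0],[0,0,0,0,0,0,0]]'
python3 d.py s 0 0 100
python3 - <<'E'
from h import *
im=imaging.read_camera("top");c=im[130:260,160:330];cv2.imwrite("pics/t3.png",cv2.resize(c[:,:,::-1],None,fx=4,fy=4,interpolation=cv2.INTER_CUBIC))
E
```

```text
t: 5.0
ee_pos: [0.5071, -0.0965, 0.1008]
tcp_rot: [[-0.995, 0.095, -0.006], [0.095, 0.995, -0.004], [0.006, -0.004, -1.0]]
contact_force: [-15.9, -11.0, 13.9]
opening: 0.165
grasp_force: 20.0
t 5.0 st mm [-48.4 -65.2 100.8] w [507.1 -96.5 100.8] F [-15.9 -11.   13.9] open 0.165 grip 20.0
shift cm [-4.85  6.51  0.02] turn [-0.004 -0.006  0.001] shift after turn [-4.84  6.52  0.08]
t: 5.88
ee_pos: [0.5622, -0.1241, 0.1016]
tcp_rot: [[-0.995, 0.097, 0.002], [0.097, 0.995, -0.008], [-0.003, -0.008, -1.0]]
contact_force: [-0.9, -23.4, 1.8]
opening: 0.166
grasp_force: 20.0
t 5.9 st mm [  9.1 -87.4 101.6] w [ 562.2 -124.1  101.6] F [ -0.9 -23.4   1.8] open 0.166 grip 20.0
shift cm [0.92 8.74 0.09] turn [-0.008  0.003 -0.001] shift after turn [0.91 8.74 0.16]
```

View pics/t3.png

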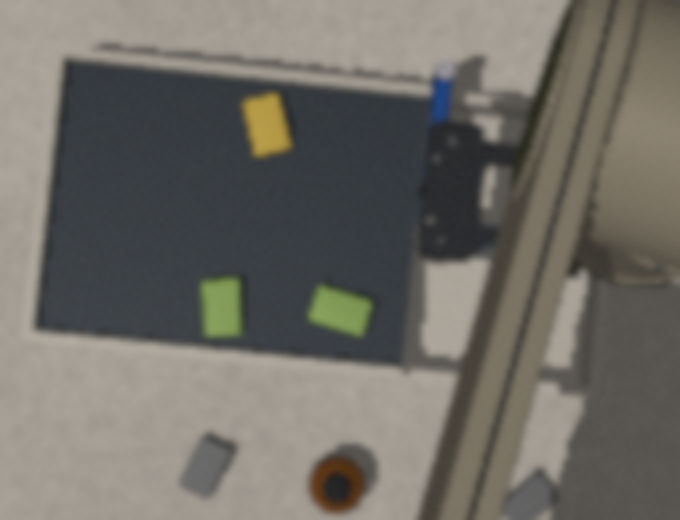

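The gripper sits where the arm's arm hides the leaf, but the fitted circle through the readings gives hinge (6,-10) with R=78 mm. The command lags outward, so I correct by 5 mm and go on.

```bash
python3 -m jog '[[0,0,-0.5,0,0,0,0],[0,-0.97,0.09,0,0,0,0],[0,-0.95,0.21,0,0,0,0],[0,-0.92,0.33,0,0,0,0],[0,-0.87,0.44,0,0,0,0],[0,-0.81,0.55,0,0,0,0],[0,-0.73,0.64,0,0,0,0]]'
python3 d.py s 0 0 100
python3 -m jog '[[0,-0.65,0.73,0,0,0,0],[0,-0.55,0.8,0,0,0,0],[0,-0.45,0.86,0,0,0,0],[0,-0.34,0.92,0,0,0,0],[0,-0.22,0.95,0,0,0,0],[0,0,0,0,0,0,0]]'
python3 d.py s 0 0 100
```

```text
t: 6.8
ee_pos: [0.6169, -0.1071, 0.1014]
tcp_rot: [[-0.995, 0.095, 0.003], [0.095, 0.995, -0.002], [-0.003, -0.002, -1.0]]
contact_force: [2.8, -5.6, 3.1]
opening: 0.164
grasp_force: 20.0
t 6.8 st mm [ 61.9 -65.2 101.4] w [ 616.9 -107.1  101.4] F [ 2.8 -5.6  3.1] open 0.164 grip 20.0
shift cm [6.19 6.52 0.11] turn [-0.002  0.003  0.001] shift after turn [6.19 6.52 0.14]
t: 7.55
ee_pos: [0.6431, -0.0647, 0.1014]
tcp_rot: [[-0.996, 0.094, 0.003], [0.094, 0.996, 0.0], [-0.003, 0.0, -1.0]]
contact_force: [5.7, 1.1, 3.5]
opening: 0.166
grasp_force: 20.0
t 7.5 st mm [ 84.  -20.5 101.4] w [643.1 -64.7 101.4] F [5.7 1.1 3.5] open 0.166 grip 20.0
shift cm [8.39 2.07 0.12] turn [0.    0.003 0.002] shift after turn [8.4  2.05 0.14]
```

```bash
python3 -m jog '[[0,-0.0,0.4,0,0,0,0],[0,0,0.3,0,0,0,0],[0,0,0,0,0,0,0]]'
python3 d.py s 0 0 100
python3 -m jog '[[0,0,0.3,0,0,0,0],[0,0,0.2,0,0,0,0],[0,0,0,0,0,0,0]]'
python3 d.py s 0 0 100
```

```text
t: 7.92
ee_pos: [0.6434, -0.0631, 0.1015]
tcp_rot: [[-0.995, 0.096, 0.003], [0.096, 0.995, -0.007], [-0.004, -0.006, -1.0]]
contact_force: [5.0, -18.0, 1.7]
opening: 0.171
grasp_force: 20.0
t 7.9 st mm [ 84.1 -18.8 101.5] w [643.4 -63.1 101.5] F [  5.  -18.    1.7] open 0.171 grip 20.0
shift cm [8.41 1.88 0.11] turn [-0.006  0.004 -0.   ] shift after turn [8.41 1.88 0.15]
t: 8.3
ee_pos: [0.6432, -0.0622, 0.1016]
tcp_rot: [[-0.995, 0.098, 0.002], [0.098, 0.995, -0.012], [-0.003, -0.012, -1.0]]
contact_force: [0.7, -33.8, 2.2]
opening: 0.166
grasp_force: 20.0
t 8.3 st mm [ 83.8 -18.  101.6] w [643.2 -62.2 101.6] F [  0.7 -33.8   2.2] open 0.166 grip 20.0
shift cm [8.38 1.78 0.11] turn [-0.012  0.003 -0.002] shift after turn [8.38 1.8  0.16]
```

```bash
python3 -m jog '[[0,0,-0.7,0,0,0,0],[0.45,0,0,0,0,0,0],[0.45,0,0,0,0,0,0],[0.45,0,0,0,0,0,0],[0.45,0,0,-3,0,0,0],[0.45,0,0,-3,0,0,0],[0.45,0,0,-3,0,0,0],[0.45,0,5,-3,0,0,0],[0.45,0,5,-3,0,0,0],[0.45,0,5,-3,0,0,0]]'
python3 - <<'E'
from h import *
for n,s in(("top",(130,260,160,330)),("side",(110,290,170,350))):
    im=imaging.read_camera(n);c=im[s[0]:s[1],s[2]:s[3]];cv2.imwrite(f"pics/{n}4.png",cv2.resize(c[:,:,::-1],None,fx=4 if n=="top" else 3.3,fy=4 if n=="top" else 3.3,interpolation=cv2.INTER_CUBIC))
E
cd pics; python3 -c "
import cv2,numpy as np
a=cv2.imread('top4.png');b=cv2.imread('side4.png');h=max(a.shape[0],b.shape[0]);o=np.zeros((h,a.shape[1]+b.shape[1],3),'u1');o[:a.shape[0],:a.shape[1]]=a;o[:b.shape[0],a.shape[1]:]=b
print(o.shape);cv2.imwrite('m4.png',cv2.resize(o,None,fx=.62,fy=.62,interpolation=cv2.INTER_AREA))"
```

```text
t: 9.55
ee_pos: [0.6556, 0.0909, 0.2813]
tcp_rot: [[-0.996, 0.094, -0.001], [0.094, 0.996, 0.0], [0.001, 0.0, -1.0]]
contact_force: [0.8, 0.2, 0.3]
opening: 0.451
grasp_force: 0.0
(594, 1274, 3)
```

View pics/m4.png

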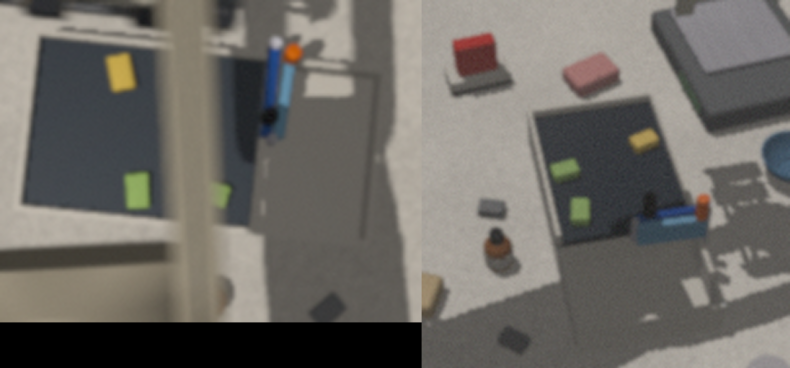

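The picture shows the outer leaf folded on the inner one, with the black knob at crop (269,115) unmoved and all chips in place. Next I grip the black knob.

```bash
python3 d.py w 583 -42 101 84.5
```

```text
t 9.7 st mm [ 82.6 139.8 285.2] w [657.2  94.9 285.2] F [-0.6 -1.1  0.8] open 0.45 grip 0.0
shift cm [  6.28 -14.35  18.34] turn [0.003 0.006 0.007] shift after turn [  6.07 -14.34  18.42]
```

```bash
python3 -m jog '[[0.45,1.2,-2.9,1.6,0,0,0],[0.45,1.2,-2.9,1.6,0,0,0],[0.45,1.2,-2.9,1.6,0,0,0],[0.45,1.3,-2.9,1.6,0,0,0],[0.45,1.2,-2.8,1.6,0,0,0],[0.45,0,0,2,0,0,0],[0.45,0,0,0,0,0,0],[0.45,0,0,0,0,0,0]]'
python3 d.py w 583 -42 101 84.5
```

```text
t: 10.65
ee_pos: [0.5821, -0.0478, 0.1809]
tcp_rot: [[-0.996, 0.094, 0.0], [0.094, 0.996, 0.0], [-0.0, 0.0, -1.0]]
contact_force: [0.0, 0.4, 1.2]
opening: 0.449
grasp_force: 0.0
t 10.7 st mm [ 21.6  -9.5 180.9] w [582.1 -47.8 180.9] F [0.  0.4 1.2] open 0.449 grip 0.0
shift cm [-0.04  0.59  7.99] turn [0.    0.    0.002] shift after turn [-0.04  0.59  7.99]
```

```bash
python3 -m jog '[[0.45,0,0.55,1,0,0,0],[0.45,0,0,3,0,0,0],[0.45,0,0,3,0,0,0],[0.45,0,0,1,0,0,0],[0.45,0,0,0,0,0,0],[0,0,0,0,0,0,0],[0,0,0,0,0,0,0],[0,0,0,0,0,0,0],[0,0,0,0,0,0,0],[0,0,0,0,0,0,0]]' 25
python3 d.py w 583 -42 101 84.5
```

```text
t: 11.9
ee_pos: [0.5827, -0.0431, 0.1014]
tcp_rot: [[-0.996, 0.095, 0.001], [0.095, 0.996, -0.0], [-0.001, 0.0, -1.0]]
contact_force: [-0.7, 0.5, 6.1]
opening: 0.167
grasp_force: 25.0
t 11.9 st mm [ 21.8  -4.8 101.4] w [582.7 -43.1 101.4] F [-0.7  0.5  6.1] open 0.167 grip 25.0
shift cm [-0.02  0.12  0.04] turn [0.    0.001 0.001] shift after turn [-0.02  0.12  0.04]
```

```bash
python3 -m jog '[[0,-0.06,-0.94,0,0,0,0],[0,-0.18,-0.92,0,0,0,0],[0,-0.3,-0.89,0,0,0,0],[0,-0.41,-0.84,0,0,0,0],[0,-0.52,-0.78,0,0,0,0],[0,-0.62,-0.71,0,0,0,0]]'
python3 d.py s 0 0 100
python3 -m jog '[[0,-0.7,-0.62,0,0,0,0],[0,-0.78,-0.53,0,0,0,0],[0,-0.84,-0.42,0,0,0,0],[0,-0.89,-0.31,0,0,0,0],[0,-0.92,-0.19,0,0,0,0]]'
python3 d.py s 0 0 100
```

```text
t: 12.65
ee_pos: [0.5986, -0.0954, 0.1014]
tcp_rot: [[-0.996, 0.095, 0.001], [0.095, 0.996, 0.001], [-0.001, 0.001, -1.0]]
contact_force: [-0.4, 3.4, 6.7]
opening: 0.163
grasp_force: 25.0
t 12.7 st mm [ 42.6 -55.3 101.4] w [598.6 -95.4 101.4] F [-0.4  3.4  6.7] open 0.163 grip 25.0
shift cm [4.25 5.53 0.14] turn [0.001 0.001 0.001] shift after turn [4.26 5.53 0.14]
t: 13.28
ee_pos: [0.6376, -0.1199, 0.1014]
tcp_rot: [[-0.996, 0.095, 0.0], [0.095, 0.996, 0.001], [0.0, 0.001, -1.0]]
contact_force: [-2.9, 4.8, 8.0]
opening: 0.164
grasp_force: 25.0
t 13.3 st mm [ 83.7 -75.9 101.4] w [ 637.6 -119.9  101.4] F [-2.9  4.8  8. ] open 0.164 grip 25.0
shift cm [8.36 7.6  0.15] turn [ 0.001 -0.     0.001] shift after turn [8.37 7.59 0.14]
```

```bash
python3 -m jog '[[0,-0.7,-0.05,0,0,0,0],[0,-0.5,0,0,0,0,0],[0,-0.3,0,0,0,0,0],[0,0,0,0,0,0,0]]'
python3 d.py s 0 0 100
python3 -m jog '[[0,-0.3,0,0,0,0,0],[0,-0.2,0,0,0,0,0],[0,0,0,0,0,0,0]]'
python3 d.py s 0 0 100
```

```text
t: 13.78
ee_pos: [0.65, -0.1217, 0.1012]
tcp_rot: [[-0.996, 0.095, -0.005], [0.095, 0.996, 0.001], [0.005, 0.0, -1.0]]
contact_force: [-14.3, 2.9, 15.7]
opening: 0.166
grasp_force: 25.0
t 13.8 st mm [ 96.3 -76.5 101.2] w [ 650.  -121.7  101.2] F [-14.3   2.9  15.7] open 0.166 grip 25.0
shift cm [9.62 7.67 0.17] turn [ 0.    -0.005  0.001] shift after turn [9.63 7.65 0.12]
t: 14.15
ee_pos: [0.652, -0.122, 0.1006]
tcp_rot: [[-0.995, 0.095, -0.012], [0.095, 0.996, 0.002], [0.012, 0.001, -1.0]]
contact_force: [-28.4, 3.6, 21.0]
opening: 0.168
grasp_force: 25.0
t 14.2 st mm [ 98.3 -76.6 100.6] w [ 652.  -122.   100.6] F [-28.4   3.6  21. ] open 0.168 grip 25.0
shift cm [9.82 7.67 0.18] turn [ 0.001 -0.012  0.001] shift after turn [9.83 7.66 0.06]
```

```bash
python3 -m jog '[[0,0.5,0,0,0,0,0],[0.45,0,0,0,0,0,0],[0.45,0,0,0,0,0,0],[0.45,0,0,0,0,0,0],[0.45,0,0,-3,0,0,0],[0.45,0,0,-3,0,0,0],[0.45,0,0,-3,0,0,0],[0.45,0,0,-2,0,0,0],[0.45,0,0,0,0,0,0]]'
python3 d.py w 457 344 200 90
```

```text
t: 15.28
ee_pos: [0.6533, -0.1225, 0.2125]
tcp_rot: [[-0.996, 0.095, 0.003], [0.095, 0.996, -0.001], [-0.003, -0.001, -1.0]]
contact_force: [-0.1, 0.7, 0.5]
opening: 0.452
grasp_force: 0.0
t 15.3 st mm [ 99.7 -77.  212.5] w [ 653.3 -122.5  212.5] F [-0.1  0.7  0.5] open 0.452 grip 0.0
shift cm [23.96 44.58  1.15] turn [-0.001  0.003 -0.095] shift after turn [19.63 46.65  1.25]
```

```bash
python3 -m jog '[[0.7,0,0,0,0,0,-0.095],[0.7,1.6,3.9,0,0,0,0],[0.7,1.6,3.9,0,0,0,0],[0.7,1.6,3.9,0,0,0,0],[0.7,1.6,3.9,0,0,0,0],[0.7,1.6,3.9,0,0,0,0],[0.7,1.6,3.9,0,0,0,0],[0.7,1.6,3.9,0,0,0,0],[0.7,1.6,3.9,0,0,0,0],[0.7,1.6,3.9,0,0,0,0]]'
python3 -m jog '[[0.7,1.7,3.9,0.6,0,0,0],[0.7,1.7,3.9,0.6,0,0,0],[0.7,1.7,3.8,0,0,0,0],[0.7,0,0,0,0,0,0],[0.7,0,0,0,0,0,0]]'
python3 d.py w 457 344 35 90
python3 - <<'E'
from h import *
im=imaging.read_camera("side");c=im[90:290,160:360];a=cv2.resize(c[:,:,::-1],(500,500),interpolation=cv2.INTER_CUBIC)
im=imaging.read_camera("top");c=im[130:260,160:330];b=cv2.resize(c[:,:,::-1],(300,229),interpolation=cv2.INTER_AREA)
o=np.zeros((500,800,3),'u1');o[:,:500]=a;o[:229,500:]=b;cv2.imwrite("pics/m5.png",o)
E
```

```text
t: 16.52
ee_pos: [0.5067, 0.2298, 0.2086]
tcp_rot: [[-1.0, -0.0, -0.002], [-0.0, 1.0, -0.001], [0.002, -0.001, -1.0]]
contact_force: [-0.3, 0.3, -1.0]
opening: 0.702
grasp_force: 0.0
t: 17.15
ee_pos: [0.4567, 0.3442, 0.1973]
tcp_rot: [[-1.0, -0.001, -0.001], [-0.001, 1.0, -0.002], [0.001, -0.002, -1.0]]
contact_force: [0.1, 1.0, 1.0]
opening: 0.7
grasp_force: 0.0
t 17.1 st mm [-140.8  368.7  197.3] w [456.7 344.2 197.3] F [0.1 1.  1. ] open 0.7 grip 0.0
shift cm [-0.05  0.   16.23] turn [-0.002 -0.001  0.001] shift after turn [-0.03 -0.02 16.23]
```

View pics/m5.png

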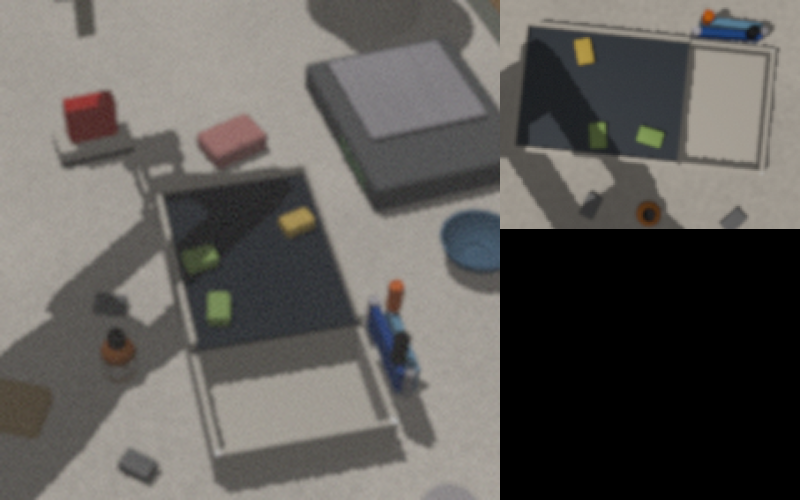

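The gate is fully aside and folded, the chips are still on the plate, and the scraper is unmoved at (88,100). Descending to grip it.

```bash
python3 -m jog '[[0.7,0,0,4,0,0,0],[0.7,0,0,4,0,0,0],[0.7,0,0,4,0,0,0],[0.7,0,0,4,0,0,0],[0.7,0,0,0.2,0,0,0],[0.2,0,0,0,0,0,0],[0.2,0,0,0,0,0,0],[0.2,0,0,0,0,0,0],[0.2,0,0,0,0,0,0],[0.2,0,0,0,0,0,0]]' 50
python3 d.py w 457 344 35 90
```

```text
t: 18.5
ee_pos: [0.4574, 0.3453, 0.0373]
tcp_rot: [[-1.0, -0.0, 0.001], [-0.0, 1.0, 0.001], [-0.001, 0.001, -1.0]]
contact_force: [-0.2, 0.7, 2.8]
opening: 0.276
grasp_force: 49.9
t 18.5 st mm [-140.2  369.8   37.3] w [457.4 345.3  37.3] F [-0.2  0.7  2.8] open 0.276 grip 49.9
shift cm [ 0.04 -0.13  0.23] turn [0.001 0.001 0.   ] shift after turn [ 0.04 -0.13  0.23]
```

```bash
python3 -m jog '[[0.2,0,0,-3,0,0,0],[0.2,0,0,-4,0,0,0],[0.2,0,0,-4,0,0,0],[0.2,0,0,-4,0,0,0],[0.2,0,0,0,0,0,0]]'
python3 d.py s -34 180 93.5 90
```

```text
t: 19.12
ee_pos: [0.459, 0.3461, 0.1904]
tcp_rot: [[-1.0, -0.0, 0.006], [-0.0, 1.0, 0.003], [-0.006, 0.003, -1.0]]
contact_force: [0.6, -0.0, -2.4]
opening: 0.278
grasp_force: 49.9
t 19.1 st mm [-138.7  370.8  190.4] w [459.  346.1 190.4] F [ 0.6 -0.  -2.4] open 0.278 grip 49.9
shift cm [ -8.53 -20.03   9.67] turn [0.004 0.006 0.096] shift after turn [-10.47 -19.08   9.69]
```

```bash
python3 -m jog '[[0.2,0,0,0,0,0,0.096],[0.2,-1.7,-3.2,0,0,0,0],[0.2,-1.8,-3.2,0,0,0,0],[0.2,-1.7,-3.2,0,0,0,0],[0.2,-1.8,-3.2,0,0,0,0],[0.2,-1.7,-3.2,0,0,0,0],[0.2,-1.8,-3.1,0,0,0,0],[0.2,0,0,4,0,0,0],[0.2,0,0,0,0,0,0]]'
python3 d.py s -34 180 93.5 90
python3 - <<'E'
from h import *
im=imaging.read_camera("side");c=im[90:290,160:360];a=cv2.resize(c[:,:,::-1],(500,500),interpolation=cv2.INTER_CUBIC)
cv2.imwrite("pics/m6.png",a)
E
```

```text
t: 20.25
ee_pos: [0.5394, 0.1436, 0.1408]
tcp_rot: [[-0.995, 0.096, -0.01], [0.097, 0.995, -0.002], [0.01, -0.003, -1.0]]
contact_force: [-0.5, 0.1, -2.6]
opening: 0.275
grasp_force: 49.9
t 20.2 st mm [-39.3 176.9 140.8] w [539.4 143.6 140.8] F [-0.5  0.1 -2.6] open 0.275 grip 49.9
shift cm [-0.57  0.32  4.72] turn [-0.003 -0.01  -0.001] shift after turn [-0.53  0.31  4.73]
```

View pics/m6.png

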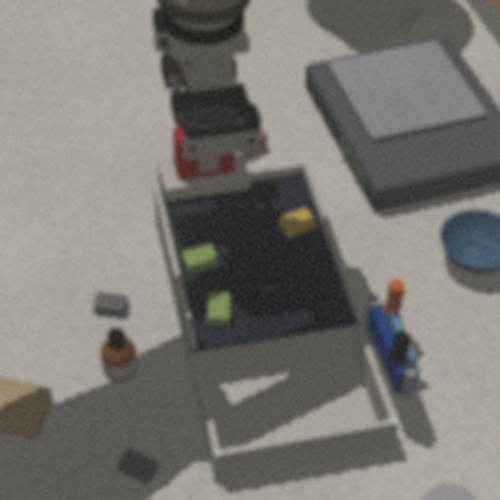

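The scraper is held over the rear left part of the plate and the chips are ahead of it. Lowering, then checking the force.

```bash
python3 -m jog '[[0.2,-0.5,0.3,0,0,0.01,0],[0.2,0,0,2.5,0,0,0],[0.2,0,0,1.8,0,0,0],[0.2,0,0,0.2,0,0,0],[0.2,0,0,0,0,0,0]]'
python3 d.py s -34 180 93.5 90
```

```text
t: 20.92
ee_pos: [0.5484, 0.1474, 0.1022]
tcp_rot: [[-0.995, 0.095, -0.01], [0.095, 0.995, 0.001], [0.01, 0.0, -1.0]]
contact_force: [-0.3, 0.2, -3.1]
opening: 0.277
grasp_force: 49.9
t 20.9 st mm [-30.6 181.6 102.2] w [548.4 147.4 102.2] F [-0.3  0.2 -3.1] open 0.277 grip 49.9
shift cm [ 0.33 -0.16  0.87] turn [ 0.   -0.01  0.  ] shift after turn [ 0.34 -0.16  0.87]
```

```bash
python3 -m jog '[[0.2,0.3,-0.1,0.4,0,-0.01,0],[0.2,0,0,0.3,0,0,0],[0.2,0,0,0,0,0,0],[0.2,0,0,0,0,0,0]]'
python3 d.py s -34 180 93.5 90
```

```text
t: 21.42
ee_pos: [0.5451, 0.1465, 0.0948]
tcp_rot: [[-0.995, 0.096, 0.0], [0.096, 0.995, -0.0], [-0.0, 0.0, -1.0]]
contact_force: [0.1, 0.2, -2.4]
opening: 0.274
grasp_force: 49.9
t 21.4 st mm [-33.8 180.4  94.8] w [545.1 146.5  94.8] F [ 0.1  0.2 -2.4] open 0.274 grip 49.9
shift cm [ 0.02 -0.04  0.13] turn [0. 0. 0.] shift after turn [ 0.02 -0.04  0.13]
```

```bash
python3 -m jog '[[0.2,0,-0.5,0.15,0,0,0],[0.2,0,-1,0,0,0,0],[0.2,0,-1,0,0,0,0],[0.2,0,-1,0,0,0,0],[0.2,0,-1,0,0,0,0],[0.2,0,-1,0,0,0,0],[0.2,0,-1,0,0,0,0],[0.2,0,-1,0,0,0,0],[0.2,0,-1,0,0,0,0],[0.2,0,-1,0,0,0,0]]'
python3 -m jog '[[0.2,0,-1,0,0,0,0],[0.2,0,-1,0,0,0,0],[0.2,0,-1,0,0,0,0],[0.2,0,-1,0,0,0,0],[0.2,0,-1,0,0,0,0],[0.2,0,0,0,0,0,0]]'
python3 d.py s -34 36 93.5 90
python3 - <<'E'
from h import *
im=imaging.read_camera("side");c=im[90:290,160:360];a=cv2.resize(c[:,:,::-1],(500,500),interpolation=cv2.INTER_CUBIC)
cv2.imwrite("pics/m7.png",a)
E
```

```text
t: 22.68
ee_pos: [0.5359, 0.0513, 0.0932]
tcp_rot: [[-0.995, 0.096, 0.0], [0.096, 0.995, 0.0], [-0.0, 0.0, -1.0]]
contact_force: [-0.1, -0.4, -2.1]
opening: 0.278
grasp_force: 49.9
t: 23.42
ee_pos: [0.5311, 0.0014, 0.0932]
tcp_rot: [[-0.995, 0.097, -0.0], [0.097, 0.995, -0.0], [0.0, -0.0, -1.0]]
contact_force: [-0.3, 1.0, -2.6]
opening: 0.279
grasp_force: 49.9
t 23.4 st mm [-33.9  34.6  93.2] w [531.1   1.4  93.2] F [-0.3  1.  -2.6] open 0.279 grip 49.9
shift cm [ 0.01  0.14 -0.03] turn [-0.    -0.    -0.001] shift after turn [ 0.01  0.14 -0.03]
```

View pics/m7.png

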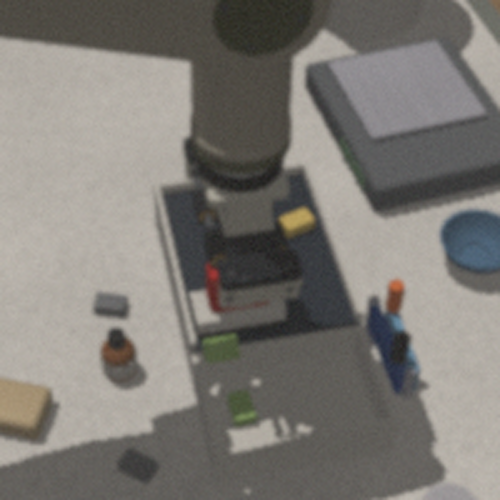

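One green chip is in the trough at (241,406), and the other is at the edge at (220,347). Pushing on.

```bash
python3 -m jog '[[0.2,0,-1,0,0,0,0],[0.2,0,-1,0,0,0,0],[0.2,0,-1,0,0,0,0],[0.2,0,-1,0,0,0,0],[0.2,0,-1,0,0,0,0],[0.2,0,-0.7,0,0,0,0],[0.2,0,0,0,0,0,0],[0.2,0,1,0,0,0,0],[0.2,0,2,-2,0,0,0],[0.2,0,2,-3,0,0,0]]'
python3 -m jog '[[0.2,-1,3,-1,0,0,0],[0.2,-1,3,0,0,0,0],[0.2,-1.2,3,0,0,0,0],[0.2,-1.2,3,0,0,0,0],[0.2,-1.2,2,0,0,0,0],[0.2,-1.2,0,0,0,0,0],[0.2,0,0,0,0,0,0],[0.2,0,0,0,0,0,0]]'
python3 d.py s 34 165 93.2 90
python3 - <<'E'
from h import *
im=imaging.read_camera("side");c=im[90:290,160:360];a=cv2.resize(c[:,:,::-1],(400,400),interpolation=cv2.INTER_CUBIC)
im=imaging.read_camera("top");c=im[130:260,160:330];b=cv2.resize(c[:,:,::-1],(400,306),interpolation=cv2.INTER_CUBIC)
o=np.zeros((400,800,3),'u1');o[:,:400]=a;o[:306,400:]=b;cv2.imwrite("pics/m8.png",o)
E
```

```text
t: 24.72
ee_pos: [0.5294, -0.0032, 0.1425]
tcp_rot: [[-0.995, 0.095, -0.003], [0.095, 0.995, 0.001], [0.003, 0.0, -1.0]]
contact_force: [0.5, 0.1, -1.9]
opening: 0.276
grasp_force: 49.9
t: 25.72
ee_pos: [0.6112, 0.1275, 0.153]
tcp_rot: [[-0.995, 0.096, -0.001], [0.096, 0.995, -0.0], [0.001, -0.0, -1.0]]
contact_force: [0.4, -0.6, -2.7]
opening: 0.273
grasp_force: 49.9
t 25.7 st mm [ 33.8 167.8 153. ] w [611.2 127.5 153. ] F [ 0.4 -0.6 -2.7] open 0.273 grip 49.9
shift cm [-0.03 -0.28  5.98] turn [-0.    -0.001 -0.   ] shift after turn [-0.02 -0.28  5.98]
```

View pics/m8.png

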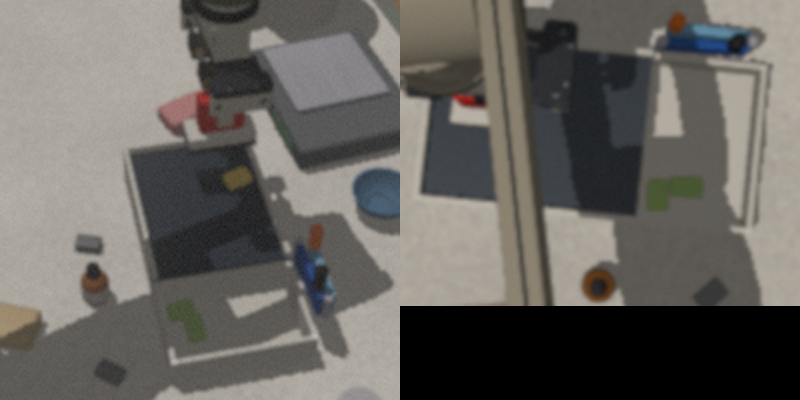

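Both green chips lie in the trough and the yellow one is still at its place on the plate. Sweeping the second lane.

```bash
python3 -m jog '[[0.2,0,0,2,0,0,0],[0.2,0,0,2,0,0,0],[0.2,0,0,1.5,0,0,0],[0.2,0,0,0.45,0,0,0],[0.2,0,0,0,0,0,0]]'
python3 d.py s 34 165 93.2 90
python3 -m jog '[[0.2,0,-1,0,0,0,0],[0.2,0,-1,0,0,0,0],[0.2,0,-1,0,0,0,0],[0.2,0,-1,0,0,0,0],[0.2,0,-1,0,0,0,0],[0.2,0,-1,0,0,0,0],[0.2,0,-1,0,0,0,0],[0.2,0,-1,0,0,0,0],[0.2,0,-1,0,0,0,0],[0.2,0,-1,0,0,0,0]]'
python3 -m jog '[[0.2,0,-1,0,0,0,0],[0.2,0,-1,0,0,0,0],[0.2,0,-1,0,0,0,0],[0.2,0,-1,0,0,0,0],[0.2,0,-1,0,0,0,0],[0.2,0,-1,0,0,0,0],[0.2,0,-1,0,0,0,0],[0.2,0,-1,0,0,0,0],[0.2,0,-0.7,0,0,0,0],[0.2,0,0,0,0,0,0]]'
python3 d.py s 34 -20 93.2 90
```

```text
t: 26.45
ee_pos: [0.6149, 0.129, 0.103]
tcp_rot: [[-0.995, 0.095, 0.009], [0.095, 0.995, 0.001], [-0.009, 0.002, -1.0]]
contact_force: [-23.9, 1.2, 56.9]
opening: 0.277
grasp_force: 50.4
t 26.4 st mm [ 37.3 169.7 103. ] w [614.9 129.  103. ] F [-23.9   1.2  56.9] open 0.277 grip 50.4
shift cm [ 0.34 -0.47  0.98] turn [0.002 0.009 0.   ] shift after turn [ 0.33 -0.47  0.98]
t: 27.7
ee_pos: [0.6102, 0.0325, 0.1032]
tcp_rot: [[-0.995, 0.094, 0.02], [0.094, 0.996, 0.006], [-0.019, 0.008, -1.0]]
contact_force: [2.0, 17.3, 40.5]
opening: 0.28
grasp_force: 50.0
t: 28.95
ee_pos: [0.596, -0.059, 0.0963]
tcp_rot: [[-0.995, 0.096, 0.006], [0.096, 0.995, -0.001], [-0.006, -0.001, -1.0]]
contact_force: [-0.2, -0.1, -2.4]
opening: 0.282
grasp_force: 50.0
t 28.9 st mm [ 36.5 -19.3  96.3] w [596.  -59.   96.3] F [-0.2 -0.1 -2.4] open 0.282 grip 50.0
shift cm [ 0.26 -0.07  0.31] turn [-0.001  0.006 -0.   ] shift after turn [ 0.25 -0.07  0.31]
```

The right end rode on the side lip at 57 N (under the wrist limit). I raise the scraper and look at the result and the grip.

```bash
python3 -m jog '[[0.2,0,0,-3,0,0,0],[0.2,0,0,-4,0,0,0],[0.2,0,3,-4,0,0,0],[0.2,0,4,0,0,0,0],[0.2,0,5,0,0,0,0],[0.2,0,5,0,0,0,0],[0.2,0,5,0,0,0,0],[0.2,0,0,0,0,0,0]]'
python3 d.py s 30 180 93.2 90
python3 - <<'E'
from h import *
im=imaging.read_camera("side");c=im[70:290,160:380];a=cv2.resize(c[:,:,::-1],(500,500),interpolation=cv2.INTER_CUBIC)
im=imaging.read_camera("top");c=im[130:260,160:330];b=cv2.resize(c[:,:,::-1],(300,229),interpolation=cv2.INTER_AREA)
o=np.zeros((500,800,3),'u1');o[:,:500]=a;o[:229,500:]=b;cv2.imwrite("pics/m9.png",o)
E
```

```text
t: 29.95
ee_pos: [0.6134, 0.1645, 0.2009]
tcp_rot: [[-0.996, 0.091, -0.004], [0.091, 0.996, 0.0], [0.004, 0.0, -1.0]]
contact_force: [0.5, -0.4, -2.6]
opening: 0.278
grasp_force: 50.0
t 29.9 st mm [ 32.4 204.9 200.9] w [613.4 164.5 200.9] F [ 0.5 -0.4 -2.6] open 0.278 grip 50.0
shift cm [ 0.21 -2.49 10.77] turn [ 0.    -0.004  0.005] shift after turn [ 0.24 -2.49 10.77]
```

View pics/m9.png

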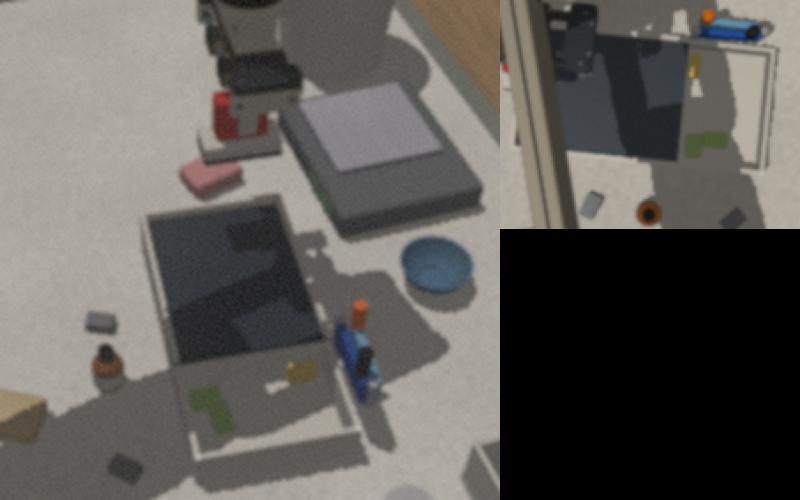

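All three chips are in the trough (yellow at side crop (302,372)), the plate is clear, and the scraper is still upright in the grip. Next is the mat.

```bash
python3 - <<'E'
from h import *
im=imaging.read_camera("top");m,l,b=blobs(im,*COL["green"],minA=500)
i=max(b,key=lambda q:q[1]);pts=np.argwhere(l==i[0])[:,::-1]
w=np.array([ray("top",p,.003)[:2] for p in pts]);r=cv2.minAreaRect((w*1000).astype(np.float32));print(i[1],r,w.mean(0))
E
python3 d.py w 462 -355 45 104.5
```

```text
2320 ((463.0575256347656, -352.637939453125), (144.39447021484375, 104.61459350585938), 16.110334396362305) [ 0.46276119 -0.35261296]
t 30.1 st mm [ 33.4 200.7 201.8] w [614.  160.3 201.8] F [-0.  -0.  -1.9] open 0.279 grip 50.0
shift cm [ 10.17 -52.73  15.77] turn [-0.001 -0.003 -0.349] shift after turn [ 27.62 -46.09  15.68]
```

```bash
python3 -m jog '[[0.2,0,0,0,0,0,-0.122],[0.2,0,0,0,0,0,-0.122],[0.2,0,0,0,0,0,-0.123],[0.2,2.3,-3.8,0,0,0,0],[0.2,2.3,-3.8,0,0,0,0],[0.2,2.3,-3.8,0,0,0,0],[0.2,2.3,-3.8,0,0,0,0],[0.2,2.3,-3.8,0,0,0,0],[0.2,2.3,-3.8,0,0,0,0],[0.2,2.3,-3.8,0,0,0,0]]'
python3 -m jog '[[0.2,2.3,-3.8,0,0,0,0],[0.2,2.3,-3.8,0,0,0,0],[0.2,2.3,-3.8,0,0,0,0],[0.2,2.3,-3.8,0,0,0,0],[0.2,2.3,-3.8,0,0,0,0],[0.2,0,0,0,0,0,0],[0.2,0,0,0,0,0,0]]'
python3 d.py w 463 -353.5 45 105.5
```

```text
t: 31.35
ee_pos: [0.5295, -0.1412, 0.2032]
tcp_rot: [[-0.964, -0.266, -0.0], [-0.266, 0.964, -0.0], [0.0, -0.0, -1.0]]
contact_force: [0.7, 0.2, -2.0]
opening: 0.277
grasp_force: 50.0
t: 32.22
ee_pos: [0.47, -0.3527, 0.2031]
tcp_rot: [[-0.964, -0.266, -0.001], [-0.266, 0.964, 0.001], [0.0, 0.001, -1.0]]
contact_force: [0.5, -0.4, -2.2]
opening: 0.277
grasp_force: 50.0
t 32.2 st mm [ -60.7 -323.7  203.1] w [ 470.  -352.7  203.1] F [ 0.5 -0.4 -2.2] open 0.277 grip 50.0
shift cm [ 0.69  0.09 15.81] turn [ 0.001 -0.    -0.001] shift after turn [ 0.7   0.11 15.81]
```

```bash
python3 -m jog '[[0.2,0.7,0.1,4,0,0,0],[0.2,0,0,4,0,0,0],[0.2,0,0,4,0,0,0],[0.2,0,0,3,0,0,0],[0.2,0,0,0.6,0,0,0],[0.2,0,0,0.2,0,0,0],[0.2,0,0,0,0,0,0]]'
python3 d.py w 463 -353.5 40 105.5
python3 - <<'E'
from h import *
im=imaging.read_camera("top");c=im[170:290,310:470];a=cv2.resize(c[:,:,::-1],(640,480),interpolation=cv2.INTER_CUBIC);cv2.imwrite("pics/m10.png",a)
E
```

```text
t: 33.1
ee_pos: [0.465, -0.3539, 0.0474]
tcp_rot: [[-0.963, -0.268, 0.002], [-0.268, 0.963, -0.002], [-0.001, -0.002, -1.0]]
contact_force: [0.0, -0.5, -3.3]
opening: 0.274
grasp_force: 50.0
t 33.1 st mm [ -65.6 -325.4   47.4] w [ 465.  -353.9   47.4] F [ 0.  -0.5 -3.3] open 0.274 grip 50.0
shift cm [0.19 0.09 0.74] turn [-0.002  0.001  0.001] shift after turn [0.18 0.09 0.74]
```

View pics/m10.png

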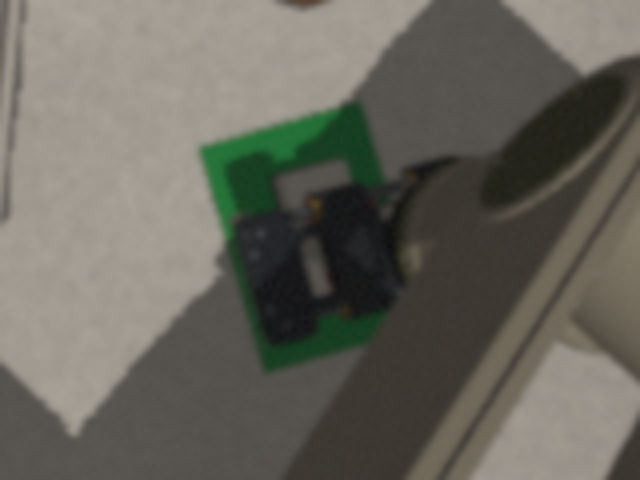

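The mat and the foot's far end edge are visible, crop (274,176)-(349,160). Working out the scraper's offset from the TCP.

```bash
python3 - <<'E'
from h import *
f=lambda p:(310+p[0]/4,170+p[1]/4)
a,b=ray("top",f((274,176)),.034),ray("top",f((349,160)),.034)
u=np.array([np.cos(np.radians(15.5)),np.sin(np.radians(15.5))])
e=(a+b)[:2]/2;print("width",np.linalg.norm(a-b),"centre",e-.045*u, "edge yaw",np.degrees(np.arctan2(*(a-b)[:2][::-1]))-90)
s=ctrl.read_state();print(s["ee_pos"], "offset along x",(e-.045*u-s["ee_pos"][:2])@u,"y",(e-.045*u-s["ee_pos"][:2])@[-u[1],u[0]])
E
```

```text
width 0.0480551560666202 centre [ 0.46133706 -0.35501062] edge yaw 12.087021867343282
[ 0.46504245 -0.35399456  0.04747739] offset along x -0.0038421547160833987 y 1.1107397681017457e-05
```

```bash
python3 -m jog '[[0.2,0,0,0.4,0,0,0],[0.2,0,0,0.2,0,0,0],[0.2,0,0,0,0,0,0]]'
python3 -m jog '[[0.2,0,0,0.15,0,0,0],[0.2,0,0,0,0,0,0]]'
```

```text
t: 33.52
ee_pos: [0.4638, -0.3531, 0.0394]
tcp_rot: [[-0.963, -0.268, -0.0], [-0.268, 0.963, 0.0], [0.0, 0.0, -1.0]]
contact_force: [-0.5, 0.5, -2.5]
opening: 0.276
grasp_force: 50.0
t: 33.78
ee_pos: [0.4639, -0.3532, 0.038]
tcp_rot: [[-0.963, -0.268, -0.0], [-0.268, 0.963, 0.0], [0.0, 0.0, -1.0]]
contact_force: [-0.0, -0.3, -2.4]
opening: 0.278
grasp_force: 50.0
```

```bash
python3 -m jog '[[0.2,0,0,0.1,0,0,0],[0.2,0,0,0,0,0,0]]'; python3 -m jog '[[0.2,0,0,0.1,0,0,0],[0.2,0,0,0,0,0,0]]'; python3 -m jog '[[0.2,0,0,0.1,0,0,0],[0.2,0,0,0,0,0,0]]'
```

```text
t: 34.02
ee_pos: [0.464, -0.3533, 0.0372]
tcp_rot: [[-0.963, -0.268, 0.0], [-0.268, 0.963, -0.0], [-0.0, -0.0, -1.0]]
contact_force: [1.1, -0.1, -1.2]
opening: 0.278
grasp_force: 50.0
t: 34.28
ee_pos: [0.464, -0.3533, 0.0371]
tcp_rot: [[-0.963, -0.268, 0.0], [-0.268, 0.963, -0.0], [-0.0, -0.0, -1.0]]
contact_force: [-3.5, 5.0, 6.3]
opening: 0.281
grasp_force: 50.0
t: 34.52
ee_pos: [0.4641, -0.3533, 0.0371]
tcp_rot: [[-0.963, -0.268, -0.0], [-0.268, 0.963, -0.0], [0.0, -0.0, -1.0]]
contact_force: [-7.6, 5.8, 15.5]
opening: 0.277
grasp_force: 50.0
```

```bash
python3 -m jog '[[0.2,0,0,-0.15,0,0,0],[0.6,0,0,0,0,0,0],[0.6,0,0,0,0,0,0],[0.6,0,0,0,0,0,0],[0.6,0,0,0,0,0,0],[0.6,0,0,-2,0,0,0],[0.6,0,0,-4,0,0,0],[0.6,0,0,-4,0,0,0],[0.6,0,0,-4,0,0,0],[0.6,0,0,-3,0,0,0]]'
python3 -m jog '[[0.45,0,0,0,0,0,0.122],[0.45,0,0,0,0,0,0.122],[0.45,0,0,0,0,0,0.123],[0.45,0,0,0,0,0,0]]'
python3 d.py w 653 -122 101 84.5
```

```text
t: 35.78
ee_pos: [0.4646, -0.3538, 0.2108]
tcp_rot: [[-0.963, -0.268, 0.003], [-0.268, 0.963, -0.003], [-0.002, -0.003, -1.0]]
contact_force: [0.6, 0.3, 0.4]
opening: 0.6
grasp_force: 0.0
t: 36.28
ee_pos: [0.4642, -0.3534, 0.2082]
tcp_rot: [[-0.995, 0.095, 0.001], [0.095, 0.995, -0.001], [-0.001, -0.001, -1.0]]
contact_force: [-0.1, 0.2, -1.0]
opening: 0.449
grasp_force: 0.0
t 36.3 st mm [ -66.5 -325.   208.2] w [ 464.2 -353.4  208.2] F [-0.1  0.2 -1. ] open 0.449 grip 0.0
shift cm [-16.59  24.84  10.72] turn [-0.001  0.001  0.001] shift after turn [-16.58  24.85  10.72]
```

```bash
python3 - <<'E'
from h import *
from d import w2s
r={}
for n in("top","side"):
    im=imaging.read_camera(n)
    for k in("orange","lgreen","yellow","red"):
        lo,hi=COL[k]
        if n=="side": lo=(lo[0],min(lo[1],120),60)
        for b in blobs(im,lo,hi,6)[2]: print(n,k,b[1],b[2],b[3])
    # predicted knob px
    print(n,"pred black",proj(n,(.653,-.122,.129)))
    # darkest small blob near prediction
    u,v=proj(n,(.653,-.122,.129))[0].astype(int);g=im[v-12:v+16,u-14:u+15].max(2).astype(int);m=(g<40);ys,xs=np.nonzero(m)
    if len(xs):print("dark",len(xs),xs.mean()+u-14,ys.mean()+v-12,ys.min()+v-12)
E
```

```text
top orange 17 [277.9 138.6] [276 137   5   4]
top lgreen 179 [275.2 210.7] [266 206  22  13]
top yellow 62 [269.8 167.1] [267 161   6  13]
top pred black [[304.4005619  145.26688656]]
dark 32 302.75 148.03125 145
side orange 12 [203.3 230.9] [202 229   4   5]
side orange 10 [208.7 231. ] [207 229   5   5]
side orange 7 [343.6 341. ] [342 340   4   4]
side red 384 [273.5 359.6] [261 349  29  24]
side pred black [[322.22879124 223.71913256]]
```

```bash
python3 -m jog '[[0.45,-2.4,3.5,0,0,0,0],[0.45,-2.4,3.5,0,0,0,0],[0.45,-2.4,3.5,0,0,0,0],[0.45,-2.3,3.6,0,0,0,0],[0.45,-2.4,3.6,0,0,0,0],[0.45,-2.3,3.6,0,0,0,0],[0.45,-2.4,3.5,0,0,0,0],[0.45,0,0,4,0,0,0],[0.45,0,0,0,0,0,0],[0.45,0,0,0,0,0,0]]'
python3 d.py w 653 -122 101 84.5
```

```text
t: 37.62
ee_pos: [0.6529, -0.1228, 0.1677]
tcp_rot: [[-0.995, 0.095, 0.0], [0.095, 0.995, -0.0], [-0.0, -0.0, -1.0]]
contact_force: [0.7, 0.9, 1.0]
opening: 0.448
grasp_force: 0.0
t 37.6 st mm [ 99.3 -77.3 167.7] w [ 652.9 -122.8  167.7] F [0.7 0.9 1. ] open 0.448 grip 0.0
shift cm [-0.    0.08  6.67] turn [-0.     0.     0.001] shift after turn [-0.    0.08  6.67]
```

```bash
python3 -m jog '[[0.45,0,0,2,0,0,0],[0.45,0,0,2.5,0,0,0],[0.45,0,0,2,0,0,0],[0.45,0,0,0,0,0,0],[0,0,0,0,0,0,0],[0,0,0,0,0,0,0],[0,0,0,0,0,0,0],[0,0,0,0,0,0,0],[0,0,0,0,0,0,0]]' 25
python3 d.py w 653 -122 101 84.5
```

```text
t: 38.75
ee_pos: [0.6536, -0.1221, 0.1027]
tcp_rot: [[-0.995, 0.095, 0.002], [0.095, 0.995, 0.0], [-0.002, 0.0, -1.0]]
contact_force: [-0.2, 2.8, 4.7]
opening: 0.165
grasp_force: 25.0
t 38.8 st mm [ 99.9 -76.6 102.7] w [ 653.6 -122.1  102.7] F [-0.2  2.8  4.7] open 0.165 grip 25.0
shift cm [0.06 0.   0.17] turn [0.    0.002 0.   ] shift after turn [0.06 0.   0.17]
```

```bash
python3 -m jog '[[0,0.55,0,0,0,0,0],[0,0.94,0.07,0,0,0,0],[0,0.92,0.19,0,0,0,0],[0,0.89,0.31,0,0,0,0],[0,0.84,0.42,0,0,0,0],[0,0.78,0.53,0,0,0,0],[0,0.7,0.62,0,0,0,0]]'
python3 d.py s 0 0 100
python3 -m jog '[[0,0.62,0.71,0,0,0,0],[0,0.52,0.78,0,0,0,0],[0,0.41,0.84,0,0,0,0],[0,0.3,0.89,0,0,0,0],[0,0.18,0.92,0,0,0,0],[0,0,0,0,0,0,0]]'
python3 d.py s 0 0 100
```

```text
t: 39.62
ee_pos: [0.6013, -0.0945, 0.1027]
tcp_rot: [[-0.995, 0.095, 0.006], [0.095, 0.995, 0.001], [-0.006, 0.001, -1.0]]
contact_force: [13.9, 6.8, -2.0]
opening: 0.163
grasp_force: 25.0
t 39.6 st mm [ 45.2 -54.1 102.7] w [601.3 -94.5 102.7] F [13.9  6.8 -2. ] open 0.163 grip 25.0
shift cm [4.52 5.41 0.25] turn [0.001 0.006 0.001] shift after turn [4.52 5.41 0.27]
t: 40.38
ee_pos: [0.5862, -0.0522, 0.1028]
tcp_rot: [[-0.995, 0.095, 0.008], [0.095, 0.995, -0.001], [-0.008, 0.0, -1.0]]
contact_force: [17.1, 1.5, -4.0]
opening: 0.167
grasp_force: 25.0
t 40.4 st mm [ 26.1 -13.5 102.8] w [586.2 -52.2 102.8] F [17.1  1.5 -4. ] open 0.167 grip 25.0
shift cm [2.61 1.35 0.26] turn [0.    0.008 0.001] shift after turn [2.61 1.35 0.28]
```

```bash
python3 -m jog '[[0,-0.25,0.4,0,0,0,0],[0,0,0.4,0,0,0,0],[0,0,0.2,0,0,0,0],[0,0,0,0,0,0,0]]'
python3 d.py s 0 0 100
python3 -m jog '[[0,0,0.2,0,0,0,0],[0,0,0.2,0,0,0,0],[0,0,0,0,0,0,0]]'
python3 d.py s 0 0 100
```

```text
t: 40.88
ee_pos: [0.5868, -0.0438, 0.1026]
tcp_rot: [[-0.995, 0.096, 0.002], [0.096, 0.995, -0.002], [-0.002, -0.002, -1.0]]
contact_force: [2.1, -2.1, 6.6]
opening: 0.162
grasp_force: 25.0
t 40.9 st mm [ 25.9  -5.1 102.6] w [586.8 -43.8 102.6] F [ 2.1 -2.1  6.6] open 0.162 grip 25.0
shift cm [2.59 0.51 0.26] turn [-0.002  0.002 -0.   ] shift after turn [2.59 0.51 0.26]
t: 41.25
ee_pos: [0.5869, -0.0426, 0.1027]
tcp_rot: [[-0.995, 0.097, 0.001], [0.097, 0.995, -0.006], [-0.002, -0.006, -1.0]]
contact_force: [0.2, -13.3, 5.5]
opening: 0.164
grasp_force: 25.0
t 41.2 st mm [ 25.9  -3.8 102.7] w [586.9 -42.6 102.7] F [  0.2 -13.3   5.5] open 0.164 grip 25.0
shift cm [2.59 0.38 0.26] turn [-0.006  0.002 -0.001] shift after turn [2.59 0.38 0.27]
```

```bash
python3 -m jog '[[0,0,-0.4,0,0,0,0],[0.45,0,0,0,0,0,0],[0.45,0,0,0,0,0,0],[0.45,0,0,0,0,0,0],[0.45,0,0,-3,0,0,0],[0.45,0,0,-3,0,0,0],[0.45,0,0,-1,0,0,0],[0.45,-2.9,-0.7,0,0,0,0],[0.45,-2.9,-0.7,0,0,0,0],[0.45,0,0,0,0,0,0]]'
python3 d.py s 84 -18.5 101 90
python3 - <<'E'
from h import *
print(proj("side",(.643,-.063,.129)),proj("top",(.643,-.063,.129)))
for n in("side","top"):
    im=imaging.read_camera(n)
    for b in blobs(im,(4,120,70),(16,255,255),5)[2]: print(n,b[1:])
E
```

```text
t: 42.5
ee_pos: [0.6429, -0.0627, 0.1698]
tcp_rot: [[-0.995, 0.096, -0.002], [0.096, 0.995, 0.0], [0.002, 0.0, -1.0]]
contact_force: [0.4, 0.5, -0.0]
opening: 0.45
grasp_force: 0.0
t 42.5 st mm [ 83.6 -18.5 169.8] w [642.9 -62.7 169.8] F [ 0.4  0.5 -0. ] open 0.45 grip 0.0
shift cm [-0.06 -0.    6.88] turn [ 0.    -0.002 -0.   ] shift after turn [-0.04 -0.    6.88]
[[308.39368681 205.83139063]] [[278.32537225 149.45851681]]
side (np.int32(48), array([306.9, 210.8]), array([305, 206,   5,  11], dtype=int32))
side (np.int32(5), array([202.8, 230.8]), array([202, 230,   3,   3], dtype=int32))
side (np.int32(45), array([274.7, 348.1]), array([261, 341,  30,  18], dtype=int32))
side (np.int32(5), array([345. , 342.4]), array([343, 342,   5,   2], dtype=int32))
top (np.int32(9), array([276.8, 153.6]), array([275, 153,   5,   2], dtype=int32))
top (np.int32(43), array([380.6, 163. ]), array([378, 153,  10,  17], dtype=int32))
top (np.int32(7), array([484. , 185.1]), array([483, 184,   3,   3], dtype=int32))
top (np.int32(5), array([484.4, 188.8]), array([483, 188,   3,   3], dtype=int32))
top (np.int32(5), array([489.4, 215.2]), array([488, 214,   4,   3], dtype=int32))
top (np.int32(40), array([402.2, 228. ]), array([395, 217,  12,  25], dtype=int32))
top (np.int32(6), array([504. , 220.7]), array([503, 219,   3,   5], dtype=int32))
top (np.int32(16), array([507.4, 229.6]), array([504, 226,   8,   7], dtype=int32))
top (np.int32(22), array([506.2, 280.7]), array([505, 274,   5,  13], dtype=int32))
```

```bash
python3 -m jog '[[0.45,0,0,2,0,0,0],[0.45,0,0,2.5,0,0,0],[0.45,0,0,2.3,0,0,0],[0.45,0,0,0,0,0,0],[0,0,0,0,0,0,0],[0,0,0,0,0,0,0],[0,0,0,0,0,0,0],[0,0,0,0,0,0,0],[0,0,0,0,0,0,0]]' 25
python3 d.py s 84 -18.5 101 90
```

```text
t: 43.72
ee_pos: [0.6433, -0.0638, 0.1049]
tcp_rot: [[-0.995, 0.096, 0.002], [0.096, 0.995, -0.002], [-0.002, -0.002, -1.0]]
contact_force: [-1.4, -4.7, 2.9]
opening: 0.166
grasp_force: 25.0
t 43.7 st mm [ 84.  -19.5 104.9] w [643.3 -63.8 104.9] F [-1.4 -4.7  2.9] open 0.166 grip 25.0
shift cm [0.   0.1  0.39] turn [-0.002  0.002 -0.   ] shift after turn [0.   0.1  0.39]
```

```bash
python3 -m jog '[[0,0.18,-0.8,0,0,0,0],[0,0.3,-0.93,0,0,0,0],[0,0.41,-0.88,0,0,0,0],[0,0.52,-0.83,0,0,0,0],[0,0.62,-0.75,0,0,0,0],[0,0.71,-0.65,0,0,0,0]]'
python3 d.py s 0 0 100
python3 -m jog '[[0,0.78,-0.56,0,0,0,0],[0,0.85,-0.46,0,0,0,0],[0,0.9,-0.36,0,0,0,0],[0,0.94,-0.25,0,0,0,0],[0,0.97,-0.13,0,0,0,0],[0,0.97,0,0,0,0,0]]'
python3 d.py s 0 0 100
```

```text
t: 44.48
ee_pos: [0.6123, -0.1101, 0.1051]
tcp_rot: [[-0.995, 0.096, 0.005], [0.096, 0.995, -0.003], [-0.005, -0.002, -1.0]]
contact_force: [7.2, -7.6, 0.1]
opening: 0.166
grasp_force: 25.0
t 44.5 st mm [ 57.7 -68.6 105.1] w [ 612.3 -110.1  105.1] F [ 7.2 -7.6  0.1] open 0.166 grip 25.0
shift cm [5.77 6.86 0.47] turn [-0.002  0.005 -0.   ] shift after turn [5.77 6.86 0.51]
t: 45.22
ee_pos: [0.5554, -0.1238, 0.105]
tcp_rot: [[-0.995, 0.097, 0.002], [0.097, 0.995, -0.005], [-0.003, -0.005, -1.0]]
contact_force: [-0.4, -12.6, 3.8]
opening: 0.167
grasp_force: 25.0
t 45.2 st mm [  2.3 -87.7 105. ] w [ 555.4 -123.8  105. ] F [ -0.4 -12.6   3.8] open 0.167 grip 25.0
shift cm [0.24 8.78 0.45] turn [-0.005  0.003 -0.001] shift after turn [0.23 8.77 0.5 ]
```

```bash
python3 -m jog '[[0,0.97,0.11,0,0,0,0],[0,0.95,0.23,0,0,0,0],[0,0.91,0.35,0,0,0,0],[0,0.86,0.46,0,0,0,0],[0,0.8,0.56,0,0,0,0],[0,0.72,0.66,0,0,0,0]]'
python3 d.py s 0 0 100
python3 -m jog '[[0,0.63,0.74,0,0,0,0],[0,0.53,0.82,0,0,0,0],[0,0.43,0.88,0,0,0,0],[0,0.32,0.92,0,0,0,0],[0,0.2,0.9,0,0,0,0],[0,0,0,0,0,0,0]]'
python3 d.py s 0 0 100
```

```text
t: 45.98
ee_pos: [0.5042, -0.0937, 0.1045]
tcp_rot: [[-0.995, 0.097, -0.002], [0.097, 0.995, -0.003], [0.001, -0.003, -1.0]]
contact_force: [-7.5, -7.0, 8.1]
opening: 0.165
grasp_force: 25.0
t 46.0 st mm [-51.5 -62.6 104.5] w [504.2 -93.7 104.5] F [-7.5 -7.   8.1] open 0.165 grip 25.0
shift cm [-5.15  6.27  0.42] turn [-0.003 -0.001 -0.001] shift after turn [-5.15  6.26  0.45]
t: 46.72
ee_pos: [0.4884, -0.0469, 0.1045]
tcp_rot: [[-0.995, 0.095, -0.0], [0.095, 0.995, 0.0], [0.0, 0.0, -1.0]]
contact_force: [-2.6, 1.5, 7.1]
opening: 0.168
grasp_force: 25.0
t 46.7 st mm [-71.8 -17.5 104.5] w [488.4 -46.9 104.5] F [-2.6  1.5  7.1] open 0.168 grip 25.0
shift cm [-7.18  1.75  0.45] turn [ 0.    -0.     0.001] shift after turn [-7.18  1.75  0.45]
```

```bash
python3 -m jog '[[0,0.05,0.5,0,0,0,0],[0,0,0.4,0,0,0,0],[0,0,0.2,0,0,0,0],[0,0,0,0,0,0,0]]'
python3 d.py s 0 0 100
python3 -m jog '[[0,0,0.2,0,0,0,0],[0,0,0.1,0,0,0,0],[0,0,0,0,0,0,0]]'
python3 d.py s 0 0 100
```

```text
t: 47.22
ee_pos: [0.4891, -0.0362, 0.1044]
tcp_rot: [[-0.995, 0.096, 0.0], [0.096, 0.995, 0.0], [-0.0, 0.0, -1.0]]
contact_force: [-2.1, 2.0, 7.1]
opening: 0.165
grasp_force: 25.0
t 47.2 st mm [-72.1  -6.9 104.4] w [489.1 -36.2 104.4] F [-2.1  2.   7.1] open 0.165 grip 25.0
shift cm [-7.21  0.69  0.45] turn [0. 0. 0.] shift after turn [-7.21  0.69  0.44]
t: 47.6
ee_pos: [0.4895, -0.0335, 0.1045]
tcp_rot: [[-0.995, 0.096, 0.0], [0.096, 0.995, -0.0], [-0.0, -0.0, -1.0]]
contact_force: [-1.6, 0.8, 5.4]
opening: 0.161
grasp_force: 25.0
t 47.6 st mm [-71.9  -4.1 104.5] w [489.5 -33.5 104.5] F [-1.6  0.8  5.4] open 0.161 grip 25.0
shift cm [-7.19  0.41  0.45] turn [-0.  0.  0.] shift after turn [-7.19  0.41  0.45]
```

```bash
python3 -m jog '[[0,0,0.2,0,0,0,0],[0,0,0,0,0,0,0]]' | grep -E "ee_pos|contact"
python3 -m jog '[[0,0,0.2,0,0,0,0],[0,0,0,0,0,0,0]]'| grep -E "ee_pos|contact"; python3 d.py s 0 0 100
```

```text
ee_pos: [0.4896, -0.0327, 0.1045]
contact_force: [-2.0, -6.2, 5.9]
ee_pos: [0.4897, -0.0321, 0.1045]
contact_force: [-3.9, -13.8, 6.1]
t 48.1 st mm [-71.9  -2.7 104.5] w [489.7 -32.1 104.5] F [ -3.9 -13.8   6.1] open 0.165 grip 25.0
shift cm [-7.19  0.27  0.45] turn [-0.005  0.    -0.   ] shift after turn [-7.19  0.27  0.45]
```

```bash
python3 -m jog '[[0,0,-0.3,0,0,0,0],[0.45,0,0,0,0,0,0],[0.45,0,0,0,0,0,0],[0.45,0,0,0,0,0,0],[0.45,0,0,-3,0,0,0],[0.45,0,0,-3,0,0,0],[0.45,0,0,-3,0,0,0],[0.45,0,0,-3,0,0,0],[0.45,2,3.4,0,0,0,0],[0.45,2,3.4,0,0,0,0]]'
python3 -m jog '[[0.45,2,3.4,0,0,0,0],[0.45,2,3.4,0,0,0,0],[0.45,2,3.4,0,0,0,0],[0.45,2,3.4,0,0,0,0],[0.45,2,3.4,0,0,0,0],[0.45,2,3.4,0,0,0,0],[0.45,2,3.4,0,0,0,0],[0.45,2,3.4,0,0,0,0],[0.45,2,3.4,0,0,0,0],[0.45,2,3.4,0,0,0,0]]'
python3 -m jog '[[0.45,2,3.4,0,0,0,0],[0.45,2,3.4,0,0,0,0],[0.45,2,3.4,0,0,0,0],[0.45,0,0,0,0,0,0],[0.45,0,0,0,0,0,0]]'
python3 - <<'E'
from h import *
im=imaging.read_camera("top");c=im[120:290,160:440];a=cv2.resize(c[:,:,::-1],(800,486),interpolation=cv2.INTER_CUBIC)
cv2.imwrite("pics/m11.png",a)
m,l,b=blobs(im,*COL["red"],minA=30)
for q in b:print("red",q[1:])
m,l,b=blobs(im,*COL["orange"])
for q in b:print("or",q[1:])
for n in("lgreen","yellow"):print(n,[q[1:3] for q in blobs(im,*COL[n])[2]])
E
```

```text
t: 49.35
ee_pos: [0.4561, 0.0401, 0.224]
tcp_rot: [[-0.995, 0.097, 0.001], [0.097, 0.995, 0.0], [-0.001, 0.0, -1.0]]
contact_force: [-0.0, 0.7, 0.2]
opening: 0.45
grasp_force: 0.0
t: 50.6
ee_pos: [0.2888, 0.3982, 0.2236]
tcp_rot: [[-0.995, 0.095, -0.0], [0.095, 0.995, -0.0], [0.0, -0.0, -1.0]]
contact_force: [0.9, 0.3, 0.7]
opening: 0.451
grasp_force: 0.0
t: 51.22
ee_pos: [0.2397, 0.5038, 0.2233]
tcp_rot: [[-0.995, 0.095, -0.0], [0.095, 0.995, -0.001], [0.0, -0.001, -1.0]]
contact_force: [0.1, -0.6, 0.1]
opening: 0.451
grasp_force: 0.0
red (np.int32(252), array([397.3, 229.7]), array([390, 218,  16,  24], dtype=int32))
or (np.int32(18), array([264.2, 218.5]), array([262, 217,   5,   4], dtype=int32))
lgreen [(np.int32(85), array([281.4, 208.9])), (np.int32(17), array([270.7, 216.3]))]
yellow []
```

View pics/m11.png

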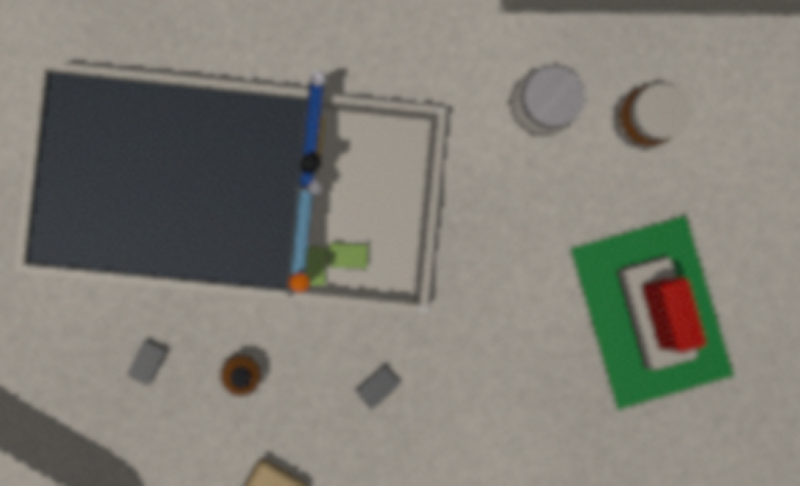

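The gate is straight along the edge, the plate is empty and the scraper stands central and lengthwise on the mat. The jars, bottle and grey chips are unmoved. The yellow chip is in shadow behind the gate at about (325,115), so I check it numerically with the side camera.

```bash
python3 - <<'E'
from h import *
from d import w2s
for n in("side","top"):
    im=imaging.read_camera(n)
    for k,lo,hi in(("yel",(14,95,40),(30,255,255)),("grn",(33,95,40),(50,255,255)),("pink",(0,60,110),(8,140,255))):
        for b in blobs(im,lo,hi,12)[2]: print(n,k,b[1],b[2],"station mm if z=20:",(w2s(ray(n,b[2],.02))*1000).round(0))
E
```

```text
side yel 69 [190.9  10.6] station mm if z=20: [ -57. 1212.   20.]
side yel 19786 [420.8  78.6] station mm if z=20: [680. 552.  20.]
side yel 488 [13.6 33.6] station mm if z=20: [-768. 1163.   20.]
side yel 1185 [59.6 42.3] station mm if z=20: [-585. 1059.   20.]
side yel 26 [193.   29.2] station mm if z=20: [ -68. 1055.   20.]
side yel 12 [238.8  27.5] station mm if z=20: [ 116. 1032.   20.]
side yel 24 [268.5  46. ] station mm if z=20: [201. 871.  20.]
side yel 18 [253.9  48.3] station mm if z=20: [143. 866.  20.]
side yel 30 [89.1 66. ] station mm if z=20: [-470.  869.   20.]
side yel 72 [24.8 70.4] station mm if z=20: [-694.  886.   20.]
side yel 12 [345.8  69. ] station mm if z=20: [440. 662.  20.]
side yel 21 [370.5 100.7] station mm if z=20: [457. 467.  20.]
side yel 18 [413.3 146.9] station mm if z=20: [498. 226.  20.]
side yel 12 [434.6 161.2] station mm if z=20: [532. 156.  20.]
side yel 21 [438.1 167.7] station mm if z=20: [529. 129.  20.]
side yel 15 [442.3 178.2] station mm if z=20: [521.  88.  20.]
side yel 82 [292.2 232.6] station mm if z=20: [ 54. -10.  20.]
side pink 241 [251.8 144.1] station mm if z=20: [ 23. 337.  20.]
top yel 3119 [496.7 233.1] station mm if z=20: [ -52. -596.   20.]
top yel 14 [266.9 217.5] station mm if z=20: [-70. -15.  20.]
top yel 25 [243.7 247.6] station mm if z=20: [-150.   35.   20.]
top grn 53 [508.5 205.1] station mm if z=20: [  22. -621.   20.]
top grn 90 [281.2 208.8] station mm if z=20: [-45. -48.  20.]
top grn 57 [270.4 212.8] station mm if z=20: [-58. -22.  20.]
top grn 45 [509.2 261.2] station mm if z=20: [-119. -632.   20.]
top pink 583 [129.1 165.5] station mm if z=20: [ 24. 338.  20.]
top pink 12 [397.7 242.3] station mm if z=20: [ -99. -346.   20.]
```

```bash
python3 -c "
from cell import ticket;print(ticket.hand_in())"
```

```text
the job is handed in; nothing more can be done
None
```

I handed the job in at about 51 s of 192 s: the gate was opened and shut in the order asked, all three chips are in the trough, and the scraper stands about 4 mm from the mat's middle. On the second wipe the scraper rode on the side lip and the wrist force reached 57 N (limit 120 N); the yellow chip still went in and appears to stand on edge against the plate-side wall.

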